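# Open the clamped coupler box, pack it, clamp its cover home and release the pliers

## Robot

A 6-joint arm with a two-finger parallel gripper is mounted at the origin on the work surface. World frame = base frame: x ahead of the robot, y to its left, z up, the work surface at z = 0. Lengths are in mm, angles in degrees, forces in N, time in s.
With the tool pointing down it reaches from about 300 to 850 mm from the base axis. Payload 4.2 kg.
Tool frame: the origin (TCP) lies midway between the tips of the shut fingers; the grasp point (between the pads) lies 19 mm behind it; y points along the fingers, z is the direction in which the jaws open and shut, and the axes are right-handed (so a half turn about y gives the same grasp; the last joint's range is limited). The gripper opens to 91 mm and grips with 3 to 60 N. Pads are 32 mm wide; open, the fingers measure 118 mm over their backs; the gripper's body (76 mm by 178 mm) begins 60 mm behind the grasp point.
Start: joints at [-77.578, 18.312, 89.639, -0, 72.044, -1.146], TCP at [134.893, -558.97, 213.976] pointing down, gripper open.
Joint ranges: [-177.97, 177.97], [-48.28, 115.42], [12.27, 149.76], [-77.06, 257.06], [2.81, 150.46], [-146.56, 146.56]. Speed limits (degrees/s): [147.25, 147.25, 180, 180, 180, 180].

## Interface

Orientations are given as [roll, pitch, yaw] about the fixed x, y, z axes, in that order (R = Rz(yaw) Ry(pitch) Rx(roll)).
In Python, from workcell import env gives the robot as it stands.
- The arm moves only by the shell command python3 -m handwheel 'ROWS' [FORCE]. ROWS is JSON, a list of rows, each a list of 3 entries, a list of its own where there are three numbers: the opening, from 0 (shut) to 1 (fully open), then the shift along the tool's x, y, z in mm, then the turn, a rotation vector about the tool's x, y, z in degrees. A call has exactly 10 rows; each row shifts and turns the commanded pose from where the row before left it, along the tool's axes as they then stand; what a row does not reach is not made up. A row lasts 1/12 s, in which the tool goes at most 41.7 mm and 7.16 degrees, less where a joint would pass 70% of its speed; a pose out of reach is approached as far as the arm can. A call is refused whole if a number of a shift passes 41.7 or a number of a turn 7.16, either way. A call with a gripper value outside its range is refused whole. The fingers move at their own pace and stop on an object; FORCE is the grip in N (left out, the last holds). Time passes only in rows, so rows that do not move let the fingers close, or fill a call up. It gives the time, the measured TCP pose, the force and the opening at its end, in the units of the state.
- env.state(): the state, without advancing time (a new reading comes with each control period).
- env.grab_frame(name): name is "side" or "top"; returns the picture (400x640x3 uint8, red, green, blue); there is no depth.
- env.camera_info(name): a dict with "fx", "fy", "cx", "cy" (pixels), "camera_from_world" (4x4, takes a point from world to camera coordinates). Camera axes: x right, y down, z forward; pixel columns grow to the right and rows downward; lengths in mm; the calibration is good to about 2 mm. A picture is of the moment at which its call begins. camera_info takes no time and is no camera call.
- env.job_done(): hands the job in, once; it reports no verdict.
Trained networks look in the newest picture that a camera, given by its name, has taken for a name from the list of things; names that differ only in an ending like _2 or _b are one class to them, and where a whole thing is asked for, a point or a joint stands for the part that bears it (a point fixed in the world has none). Each returns a list of dicts, best first, with "p" (0 to 1); they miss things now and then, are a little off and sometimes report something else, mostly with a low value. They report only what shows in the picture. A call takes as long as a camera call.
- env.masks_of(camera, label): "region" (400x640 bool, what is visible of it) and "location" ([column, row] in pixels, amid what is visible of it).
The state is a dict: "time_s": time; "qpos": joint angles; "qvel": joint speeds; "effort": joint torques, N m; "ee_pos": TCP position; "ee_rot": TCP orientation; "force": force on the tool from outside, world axes, zero at the start; "torque": the same for the moment, N m; "gripper_width": finger opening in mm.
Only numpy, scipy, OpenCV 4.12 (cv2) and the standard library are available. Lean on these libraries where they do the work, as an engineer would, in place of code of your own. Each camera call takes 0.05 s, during which the arm holds its last target.

## Task

The empty assembly box stands closed, its cover still clamped by the locking pliers. Pull the release lever so the pliers spring open, take the cover out from under the box's lip and lay it on the bench beside the box, pack every coupler housing lying on the bench low inside the box, then tilt the cover in under the lip again and rotate it down flat. Squeeze the pliers' handles until they lock over center and hold on their own, let go of them, then pull the release lever, while they are locked, so they spring fully open and leave the cover flat and fully home; leave the other things on the bench where they are.

Things in the scene. Friction and masses are not known exactly. Their poses are not given: they have to be found in the camera images.
- jig: Fixed assembly box, open on top, with locking pliers bolted to its base. Origin at the centre of the box on the bench; z up, x from the pliers' side towards the lip. Box outside: x -73 to 76, y -77 to 77 mm. Pliers at -x of the box: two upright handle slabs running to -y, 11 mm thick, z 32 to 58, swinging level; a 8 mm base plate lies below them.
- box_floor (a point): Centre of the box's inner floor (jig x 1.5, y 0, z 8). Space for the couplers: 119 mm along jig x, 128 mm along jig y, 38 mm deep up to the ledge that carries the cover.
- pocket (a point): Centre of the home place of the cover's underside (jig x 4, y 0, z 46): the cover is home when its origin is here, its edge touching the end wall. The pocket above the ledge spans jig x -66 to 69 and y -70 to 70, so the cover has 5 mm play in x and 3 mm each way in y. Its rim on the three sides without lip rises to z 53, with a notch (y -36 to 36) in the -x rim for the pliers' roller.
- lip (a point): Middle of the lower free edge of the overhanging lip (jig x 55, y 0, z 57). The lip runs along the whole +x side from here to the end wall at jig x 69; its underside is 11 mm above the ledge, its top at z 62. The cover goes in with one edge under it, tilted by about 17 degrees.
- pliers_roller: Rubber roller, 16 mm diameter, 9 mm high, on the pliers' spring-backed toggle jaw; origin on its axis. Closing the handle swings it through the notch against the middle of the cover's -x edge and presses the cover towards the end wall.
- cover: Aluminium cover plate 130 (its x) x 134 (y) x 5 mm, about 0.3 kg, with an upright grip rib on its middle, 12 mm thick (x), 60 mm long (y), top 31 mm above the underside. Origin at the centre of its underside, z up towards the rib. It starts home in the pocket, its x along jig x, and may go back either way round. The bench at -y of the box beyond the pliers (about jig x 35, y -225) is free to lay it on.
- coupler1: Steel coupler housing, a block 56 (along its x) x 24 (y) x 30 mm high with a dark port in each end; about 90 g. Origin at its centre (15 mm above the bench at the start), z up. It may lie in the box on any of its long faces. There are 2 to 4 of these alike; an absent one has no pose.
- coupler2: Steel coupler housing, a block 56 (along its x) x 24 (y) x 30 mm high with a dark port in each end; about 90 g. Origin at its centre (15 mm above the bench at the start), z up. It may lie in the box on any of its long faces. There are 2 to 4 of these alike; an absent one has no pose.
- coupler3: Steel coupler housing, a block 56 (along its x) x 24 (y) x 30 mm high with a dark port in each end; about 90 g. Origin at its centre (15 mm above the bench at the start), z up. It may lie in the box on any of its long faces. There are 2 to 4 of these alike; an absent one has no pose.
- coupler4: Steel coupler housing, a block 56 (along its x) x 24 (y) x 30 mm high with a dark port in each end; about 90 g. Origin at its centre (15 mm above the bench at the start), z up. It may lie in the box on any of its long faces. There are 2 to 4 of these alike; an absent one has no pose.
- pliers_handle (a joint): Angle of the moving (-x) handle, rad: 0 fully open, 0.21 squeezed against its stop. Passes over center at 0.175 with the cover in its pocket and then stays at 0.21 by itself; a light spring opens it otherwise. Squeezing takes about 8 N at 95 mm from its pivot (jig x -103, y -65). Locked, the roller presses the cover home with about 18 N.
- pliers_lever (a joint): Angle of the release lever on the moving handle, rad: 0 at rest, 0.35 at its stop, pulled away from the fixed handle (towards jig -x). A spring of 1 to 2 N returns it. Pulled to its stop and then some 6 to 15 mm further (about 4 N), it breaks the lock and the handle springs open.
- fixed_handle (a point): Point in the middle of the fixed handle (11 mm thick across jig x, 26 mm high, z 32 to 58), 95 mm from the pivot along jig -y; the handle ends 25 mm further out. It does not move.
- moving_handle (a point): Point in the middle of the moving handle, 95 mm from its pivot (11 mm thick, 26 mm high, ends 20 mm further out). Centre distance to point fixed_handle across jig x: 19 mm locked, about 39 mm open.
- lever_pin (a point): Middle of the upright round pin at the end of the release lever, 12 mm diameter, 32 mm tall (about z 35 to 67), 55 mm from the lever's pivot and beyond the handles' ends, free all round. It turns freely on the lever.

How it is judged:
By the outcome, as a careful person would: the job done as asked, in the order asked, and still so for the second after the job is handed in, with the robot touching nothing.
Of coupler1, coupler2, coupler3, coupler4 only 2 to 4 are there at a start; the rules pass over those that are not, and their reading is None.
At some moment in a run one of coupler1, coupler2, coupler3, coupler4 may be knocked a few centimetres aside while the robot is not near it.
Once in a run the grip may slacken for a moment while it holds something.
It also fails if it takes over 208 s, if anything falls off the work surface, if the arm or the gripper's body presses on something with over 40 N, if the wrist force passes 120 N, or if a joint passes its speed limit or range.

## Working session

There is one attempt and no reset: what is moved stays moved. The work goes in short steps, Python scripts to look and compute and a shell command to move; the robot and the scene stay as the last step left them, time stands still between calls to the robot, and variables do not carry over. Pictures are saved under pics/ and viewed, and the job is handed in when it is done.

```bash
ls -la; mkdir -p pics
python3 - <<'E'
from workcell import env
import cv2
print(env.state())
for n in ("side","top"):
    f=env.grab_frame(n); cv2.imwrite(f"pics/{n}0.png",f[:,:,::-1]); print(env.camera_info(n))
E
```

```text
total 12
drwxr-xr-x  3 agent agent 4096 Dec  6 18:49 .
drwxr-xr-x 23 root  root  4096 Dec  6 18:49 ..
drwxr-xr-x  2 agent agent 4096 Dec  6 18:49 pics
{'time_s': 0.0, 'qpos': array([-7.75792026e+01,  1.83495904e+01,  8.97068886e+01, -3.81282111e-04,
        7.20432698e+01, -1.14577486e+00]), 'qvel': array([-0.07407451,  0.0046459 , -0.04341717,  0.02130128, -0.03932856,
       -0.00987893]), 'effort': array([ 1.90971754e-03, -4.12464845e+01, -2.31974584e+01,  7.28938496e-02,
        4.59336082e-02, -1.66083237e-04]), 'ee_pos': array([ 134.77100233, -558.45836075,  213.13756767]), 'ee_rot': array([-9.00997361e+01,  1.63216535e-03, -1.66433311e+02]), 'force': array([-0.63129817,  0.23168796, -0.20716629]), 'torque': array([ 0.02945301,  0.00869018, -0.02596899]), 'gripper_width': 91.08041145619485}
{'fx': 478.273934546435, 'fy': 478.273934546435, 'cx': 308.05489362180435, 'cy': 199.3111913915822, 'camera_from_world': array([[-6.90797975e-01, -7.23045507e-01,  1.83098851e-03,
         4.32100631e+02],
       [-4.94644156e-01,  4.70733178e-01, -7.30573360e-01,
         2.67108747e+02],
       [ 5.27375878e-01, -5.05584285e-01, -6.82831761e-01,
         8.20538479e+02],
       [ 0.00000000e+00,  0.00000000e+00,  0.00000000e+00,
         1.00000000e+00]])}
{'fx': 512.7494689072818, 'fy': 512.7494689072818, 'cx': 317.7634559665508, 'cy': 195.79582033847944, 'camera_from_world': array([[-2.19384540e-02, -9.99727020e-01, -8.03679226e-03,
         1.03179140e+02],
       [-9.82601614e-01,  2.30441564e-02, -1.84290628e-01,
         5.23299032e+02],
       [ 1.84425522e-01,  3.85391356e-03, -9.82838936e-01,
         1.08482734e+03],
       [ 0.00000000e+00,  0.00000000e+00,  0.00000000e+00,
         1.00000000e+00]])}
```

View pics/side0.png

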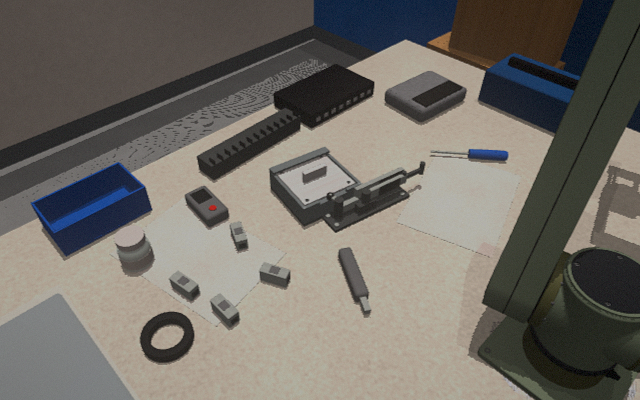

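View pics/top0.png

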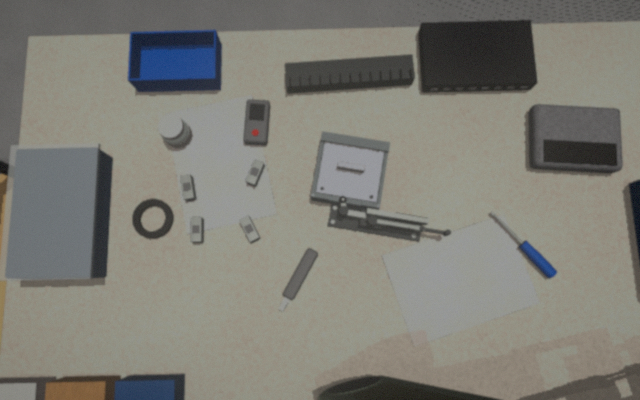

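```bash
cat > h.py <<'E'
import numpy as np, cv2
from scipy.spatial.transform import Rotation as R
from workcell import env
def cam(n):
    c=env.camera_info(n); return c
def proj(n,P):
    c=cam(n); T=c["camera_from_world"]; P=np.atleast_2d(P); q=P@T[:3,:3].T+T[:3,3]
    return np.c_[c["fx"]*q[:,0]/q[:,2]+c["cx"], c["fy"]*q[:,1]/q[:,2]+c["cy"]]
def back(n,uv,z):
    c=cam(n); T=c["camera_from_world"]; uv=np.atleast_2d(uv)
    d=np.c_[(uv[:,0]-c["cx"])/c["fx"],(uv[:,1]-c["cy"])/c["fy"],np.ones(len(uv))]@T[:3,:3]
    o=-T[:3,:3].T@T[:3,3]
    return o+d*((z-o[2])/d[:,2])[:,None]
def crop(n,name,x0,y0,w,h,s,draw=()):
    f=env.grab_frame(n)[:,:,::-1]
    im=cv2.resize(f[y0:y0+h,x0:x0+w],None,fx=s,fy=s,interpolation=cv2.INTER_CUBIC)
    for pl,col in draw:
        p=((proj(n,pl)-[x0,y0]+0.5)*s).astype(int)
        cv2.polylines(im,[p],False,col,1)
    cv2.imwrite(f"pics/{name}.png",im)
E
python3 - <<'E'
from h import *
crop("top","t1",290,120,180,130,4.4)
crop("side","s1",255,135,180,110,4.4)
for n in ("top","side"):
    env.grab_frame(n)
    for l in ("jig","cover","lever_pin","moving_handle","coupler1"):
        for d in env.masks_of(n,l): print(n,l,round(d["p"],2),np.round(d["location"],1),d["region"].sum())
print(env.state()["time_s"])
E
```

```text
top cover 0.69 [349.9 170.3] 3153
top lever_pin 0.48 [343.3 200.3] 25
top moving_handle 0.65 [401.8 226. ] 498
top coupler1 0.71 [198.9 233.6] 338
top coupler1 0.58 [255.1 173.1] 327
top coupler1 0.57 [247.7 231.3] 338
top coupler1 0.55 [189.1 186.6] 336
side jig 0.48 [183.5 282.9] 529
side cover 0.59 [315.1 178.2] 2223
side cover 0.2 [388.3 183.8] 748
side lever_pin 0.67 [411.8 170.8] 113
side moving_handle 0.68 [390.8 182.7] 744
side moving_handle 0.47 [228.  309.7] 540
side coupler1 0.94 [275.1 274.4] 547
side coupler1 0.84 [236.3 235.4] 390
side coupler1 0.79 [227.2 309.1] 575
side coupler1 0.65 [182.1 284.8] 507
0.8
```

View pics/t1.png

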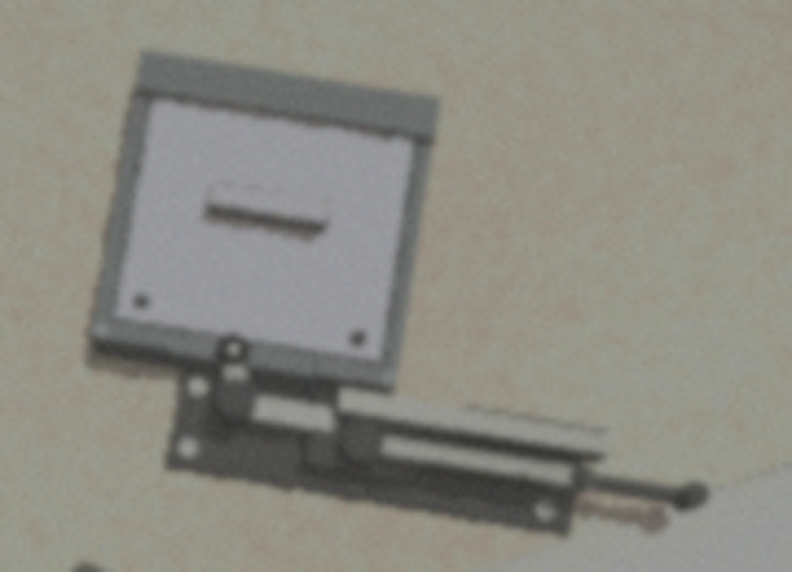

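View pics/s1.png

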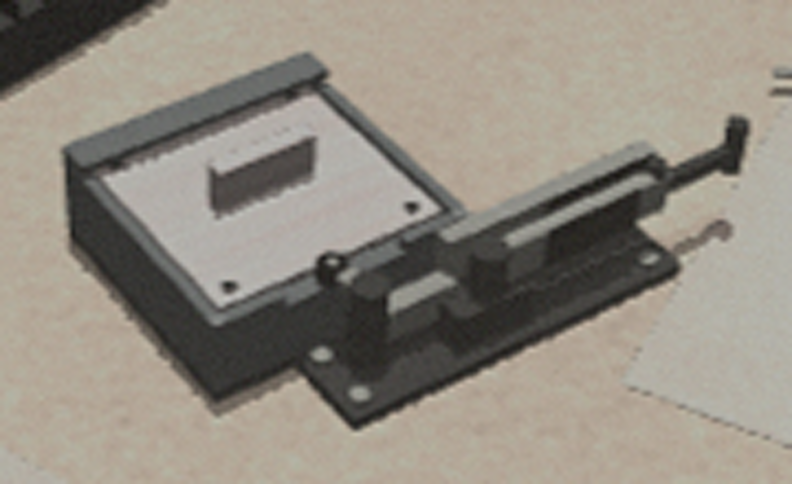

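```bash
cat >> h.py <<'E'
def J2W(p,P):
    c,s=np.cos(p[2]),np.sin(p[2]); P=np.atleast_2d(P).astype(float)
    return np.c_[p[0]+c*P[:,0]-s*P[:,1],p[1]+s*P[:,0]+c*P[:,1],P[:,2]]
E
python3 - <<'E'
from h import *
from scipy.optimize import least_squares
t=[((76,77,62),(140,52)),((76,-77,62),(439,98)),((55,77,62),(136,92)),((55,-77,62),(437,137)),((-73,-77,53),(394,380)),((-73,77,53),(95,335))]
s=[((76,77,62),(65,150)),((76,-77,62),(313,52)),((55,-77,62),(328,75)),((55,77,62),(78,168)),((-73,77,0),(218,402)),((76,77,0),(70,240)),((-73,77,53),(218,322))]
tk=np.array([a for a,b in t]);tu=np.array([b for a,b in t])/4.4+[290,120]-.5
sk=np.array([a for a,b in s]);su=np.array([b for a,b in s])/4.4+[255,135]-.5
ft=lambda p:(proj("top",J2W(p,tk))-tu); fs=lambda p:(proj("side",J2W(p,sk))-su)
x0=[500,20,-.1]
for nm,f in (("top",lambda p:ft(p).ravel()),("side",lambda p:fs(p).ravel()),("both",lambda p:np.r_[ft(p).ravel(),fs(p).ravel()])):
    r=least_squares(f,x0,x_scale=[10,10,.1]); print(nm,r.x,np.degrees(r.x[2]),np.round(r.fun,1))
E
```

```text
top [ 5.82057257e+02  1.79784195e+01 -1.84095443e-01] -10.547891910680836 [ 0.1 -0.5  0.4 -0.4 -0.5 -0.7 -0.4 -0.3  0.9  1.3 -0.5  0.5]
side [ 5.81088747e+02  1.98608740e+01 -1.90648164e-01] -10.923335145565698 [-0.4 -0.7 -1.  -0.3  0.6 -1.1  1.2  0.2 -0.1  0.7 -0.2 -0.8 -0.2  1.4]
both [ 5.81876884e+02  1.86847504e+01 -1.86304695e-01] -10.674472735779762 [-0.1 -0.5  0.2 -0.3 -0.7 -0.7 -0.7 -0.1  0.4  1.5 -0.9  0.5 -0.3 -0.9
 -1.  -0.7  0.5 -1.4  1.3 -0.1  0.3  0.3 -0.  -1.1  0.2  1. ]
```

```bash
cat >> h.py <<'E'
JIG=[581.9,18.6,-0.1863]
def wire(p=JIG):
    rect=lambda x0,x1,y0,y1,z:np.array([(x0,y0,z),(x1,y0,z),(x1,y1,z),(x0,y1,z),(x0,y0,z)])
    L=[rect(-73,76,-77,77,0),rect(55,76,-77,77,62),rect(-73,55,-77,77,53),rect(-61,69,-67,67,51),rect(-2,10,-30,30,77)]
    return [(J2W(p,l),(0,0,255)) for l in L]
E
python3 - <<'E'
from h import *
# pliers: fixed handle line and pin
crop("top","t2",290,120,180,130,4.4,wire())
crop("side","s2",255,135,180,110,4.4,wire())
E
```

```text
(no output)
```

View pics/t2.png

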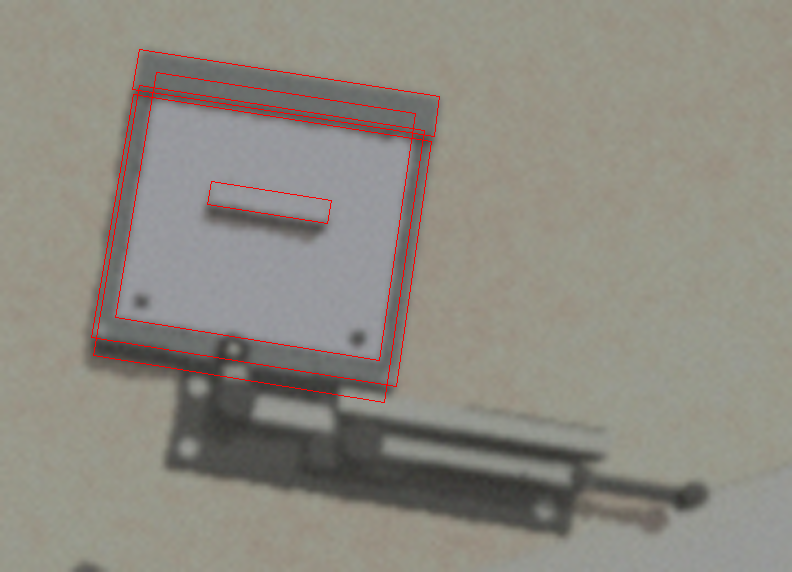

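View pics/s2.png

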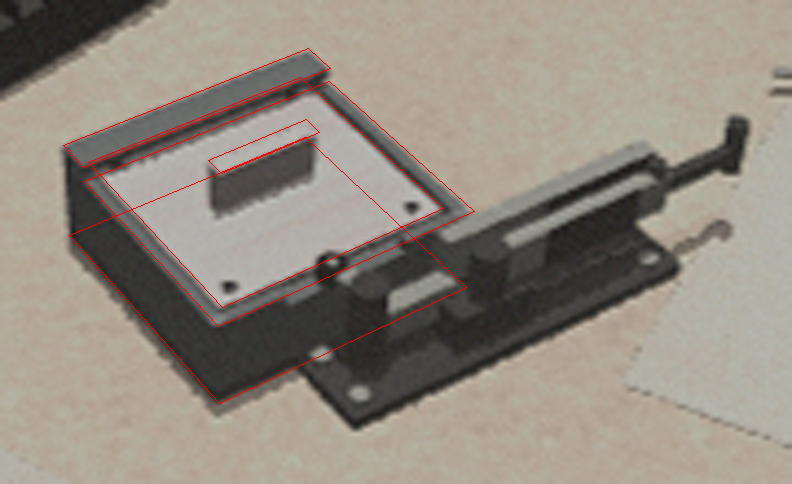

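```bash
cat >> h.py <<'E'
def W2J(P,p=JIG):
    P=np.atleast_2d(P)-[p[0],p[1],0]; c,s=np.cos(p[2]),np.sin(p[2])
    return np.c_[c*P[:,0]+s*P[:,1],-s*P[:,0]+c*P[:,1],P[:,2]]
E
python3 - <<'E'
from h import *
T=lambda u,v:(u/4.4+290-.5,v/4.4+120-.5)
S=lambda u,v:(u/4.4+255-.5,v/4.4+135-.5)
print("pin top cam",W2J(back("top",[T(692,494)],67)),"side",W2J(back("side",[S(738,122)],67)))
print("fixed end t",W2J(back("top",[T(606,432),T(602,460),T(340,385),T(340,412)],58)))
print("mov end",W2J(back("top",[T(574,462),T(572,485),T(384,434),T(380,458)],58)))
print("side mov end",W2J(back("side",[S(650,178),S(662,190),S(510,240)],58)))
for n in("jig","a"):pass
for p in [(-103,-160,58),(-84,-160,58)]: print(J2W(JIG,p))
E
```

```text
pin top cam [[-104.73890572 -225.38960172   67.        ]] side [[-103.56557575 -225.51935565   67.        ]]
fixed end t [[ -79.68990422 -181.94862179   58.        ]
 [ -93.83278288 -181.74602936   58.        ]
 [ -77.72708572  -49.01341386   58.        ]
 [ -91.12640297  -50.99411554   58.        ]]
mov end [[ -97.05635808 -168.28436261   58.        ]
 [-108.516016   -168.76659974   58.        ]
 [ -98.47071597  -74.03492929   58.        ]
 [-110.61374508  -73.79491111   58.        ]]
side mov end [[-105.58690537 -164.89025755   58.        ]
 [-116.11445347 -163.72152878   58.        ]
 [-104.06664106  -74.77085083   58.        ]]
[[ 451.04641099 -119.55331427   58.        ]]
[[ 469.71764049 -123.07257397   58.        ]]
```

```bash
cat >> h.py <<'E'
R0=np.array([[0,0,1],[-1,0,0],[0,-1,0]],float)
def tgt(j,tilt=0,p=JIG):
    return J2W(p,j)[0], R.from_euler('z',p[2])*R.from_euler('y',tilt,degrees=True)*R.from_matrix(R0)
def plan(xyz,Rt,n=10,s=None):
    s=s or env.state(); Rc=R.from_euler('xyz',s["ee_rot"],degrees=True)
    D=Rc.inv().apply(np.array(xyz)-s["ee_pos"]); w=(Rc.inv()*Rt).as_rotvec()
    dR=R.from_rotvec(w/n); M=sum((dR**k).as_matrix() for k in range(n))
    d=np.linalg.solve(M,D)
    print("D_tool",np.round(D,1),"w_deg",np.round(np.degrees(w),2),f"| per row x{n}: shift",np.round(d,2),"turn",np.round(np.degrees(w)/n,2))
def st():
    s=env.state(); Rc=R.from_euler('xyz',s["ee_rot"],degrees=True)
    Rj=R.from_euler('z',-JIG[2])*Rc*R.from_matrix(R0).inv()
    print("t",round(s["time_s"],2),"jig",np.round(W2J(s["ee_pos"])[0],1),"rot",np.round(Rj.as_rotvec(degrees=True),1),"F",np.round(s["force"],1),"w",round(s["gripper_width"],1)); return s
E
python3 - <<'E'
from h import *
st(); plan(*tgt((-104,-231,120)))
print(proj("top",J2W(JIG,[(100,-292,0),(-30,-292,0),(-30,-158,0),(100,-158,0)])))
E
```

```text
t 0.9 jig [-332.3 -650.4  214. ] rot [ -0.   -0.  -65.8] F [ 0.7 -0.5  0.3] w 91.2
D_tool [-380.3   93.9 -288.7] w_deg [-1.000e-02 -6.576e+01  0.000e+00] | per row x10: shift [-50.     9.4   -6.68] turn [-0.   -6.58  0.  ]
[[478.63437525 153.67786345]
 [472.56925918 207.82379249]
 [414.50085151 198.49941202]
 [421.67193704 144.76381369]]
```

Run:
```python
from h import *
plan(*tgt((-104,-231,120)),n=14)
```

```text
D_tool [-380.3   93.9 -288.7] w_deg [-1.000e-02 -6.576e+01  0.000e+00] | per row x14: shift [-35.8    6.71  -4.19] turn [-0.  -4.7  0. ]
```

```bash
python3 -m handwheel '[[0.6,[-35.8,6.7,-4.2],[0,-4.7,0]],[0.6,[-35.8,6.7,-4.2],[0,-4.7,0]],[0.6,[-35.8,6.7,-4.2],[0,-4.7,0]],[0.6,[-35.8,6.7,-4.2],[0,-4.7,0]],[0.6,[-35.8,6.7,-4.2],[0,-4.7,0]],[0.6,[-35.8,6.7,-4.2],[0,-4.7,0]],[0.6,[-35.8,6.7,-4.2],[0,-4.7,0]],[0.6,[-35.8,6.7,-4.2],[0,-4.7,0]],[0.6,[-35.8,6.7,-4.2],[0,-4.7,0]],[0.6,[-35.8,6.7,-4.2],[0,-4.7,0]]]'
python3 -m handwheel '[[0.45,[-35.8,6.7,-4.2],[0,-4.7,0]],[0.45,[-35.8,6.7,-4.2],[0,-4.7,0]],[0.45,[-35.8,6.7,-4.2],[0,-4.7,0]],[0.45,[-35.8,6.7,-4.2],[0,-4.7,0]],[0.45,[0,0,0],[0,0,0]],[0.45,[0,0,0],[0,0,0]],[0.45,[0,0,0],[0,0,0]],[0.45,[0,0,0],[0,0,0]],[0.45,[0,0,0],[0,0,0]],[0.45,[0,0,0],[0,0,0]]]'
python3 - <<'E'
from h import *
st(); plan(*tgt((-104,-231,36)))
E
```

```text
time_s: 1.73
ee_pos: [399.1, -325.9, 146.8]
ee_rot: [-89.9, -0.0, -119.2]
force: [0.5, 0.7, 0.0]
gripper_width: 54.6
time_s: 2.57
ee_pos: [436.6, -190.1, 120.4]
ee_rot: [-90.0, -0.0, -100.8]
force: [-0.3, -0.0, 0.1]
gripper_width: 40.9
t 2.57 jig [-104.1 -232.   120.4] rot [-0.  -0.  -0.1] F [-0.3 -0.   0.1] w 40.9
D_tool [-1.  84.3  0.1] w_deg [-0.04 -0.08  0.02] | per row x10: shift [-0.1   8.44  0.01] turn [-0.   -0.01  0.  ]
```

```bash
python3 -m handwheel '[[0.45,[0,16,0],[0,0,0]],[0.45,[0,16,0],[0,0,0]],[0.45,[0,16,0],[0,0,0]],[0.45,[0,16,0],[0,0,0]],[0.45,[0,14,0],[0,0,0]],[0.45,[0,6,0],[0,0,0]],[0.3,[0,0,0],[0,0,0]],[0.3,[0,0,0],[0,0,0]],[0.3,[0,0,0],[0,0,0]],[0.3,[0,0,0],[0,0,0]]]'
python3 - <<'E'
from h import *
st(); crop("side","s3",330,130,120,90,6); crop("top","t3",330,170,130,90,6)
E
```

```text
time_s: 3.4
ee_pos: [437.3, -189.4, 37.0]
ee_rot: [-89.9, -0.0, -100.6]
force: [0.0, 0.8, -0.0]
gripper_width: 27.4
t 3.4 jig [-103.6 -231.1   37. ] rot [-0.  -0.1  0. ] F [ 0.   0.8 -0. ] w 27.4
```

View pics/s3.png

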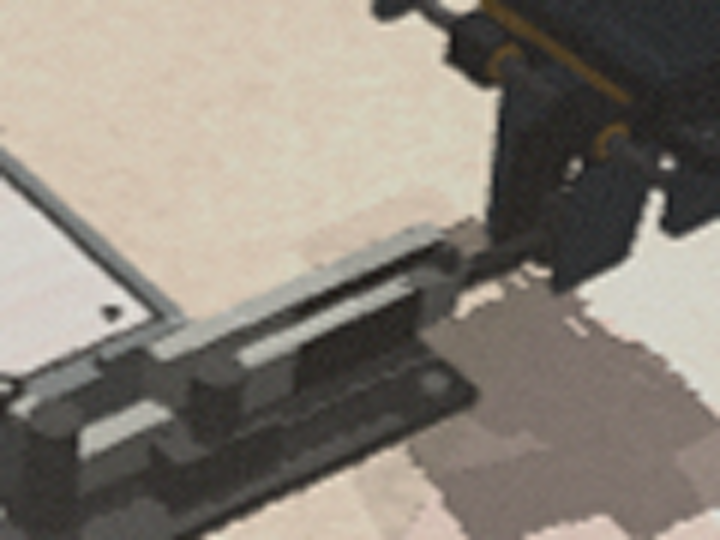

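The jaws straddle the pin with the lever entering between them. I'll pull toward jig -x.

```bash
python3 -m handwheel '[[0.3,[0,0,-4],[0,0,0]],[0.3,[0,0,-4],[0,0,0]],[0.3,[0,0,-4],[0,0,0]],[0.3,[0,0,-4],[0,0,0]],[0.3,[0,0,-4],[0,0,0]],[0.3,[0,0,-4],[0,0,0]],[0.3,[0,0,-3],[0,0,0]],[0.3,[0,0,-3],[0,0,0]],[0.3,[0,0,-3],[0,0,0]],[0.3,[0,0,0],[0,0,0]]]'
python3 - <<'E'
from h import *
st(); crop("side","s4",330,130,120,90,6)
E
```

```text
time_s: 4.33
ee_pos: [403.2, -182.7, 36.1]
ee_rot: [-90.1, -0.0, -100.6]
force: [1.5, -0.5, 0.3]
gripper_width: 27.3
t 4.33 jig [-138.3 -230.9   36.1] rot [-0.   0.1  0.1] F [ 1.5 -0.5  0.3] w 27.3
```

View pics/s4.png

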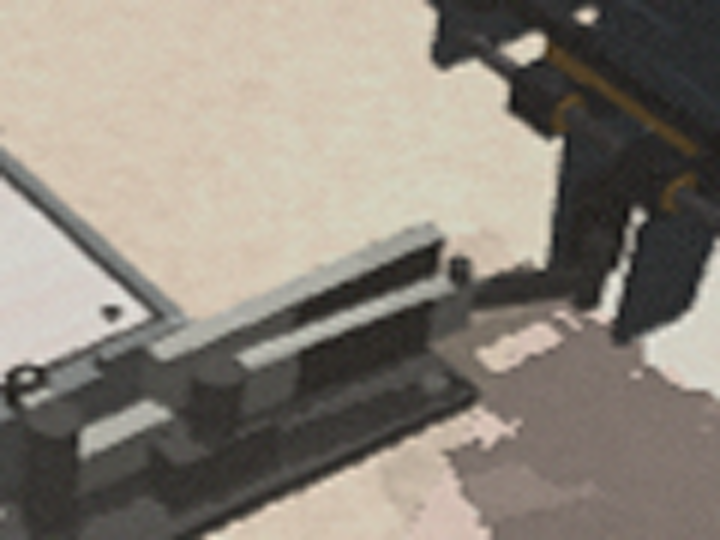

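```bash
python3 -m handwheel '[[0.3,[0,0,-4],[0,0,0]],[0.3,[0,0,-4],[0,0,0]],[0.3,[0,0,-4],[0,0,0]],[0.3,[0,0,-4],[0,0,0]],[0.3,[0,0,0],[0,0,0]],[0.5,[0,0,6],[0,0,0]],[0.5,[0,0,0],[0,0,0]],[0.5,[0,0,0],[0,0,0]],[0.5,[0,-20,0],[0,0,0]],[0.5,[0,-30,0],[0,0,0]]]'
python3 - <<'E'
from h import *
st(); crop("side","s5",330,130,120,90,6)
plan(*tgt((4,0,120)))
E
```

```text
time_s: 5.22
ee_pos: [392.2, -179.9, 84.5]
ee_rot: [-90.4, 0.1, -100.6]
force: [0.6, 0.2, -0.5]
gripper_width: 45.2
t 5.22 jig [-149.7 -230.2   84.5] rot [0.1 0.4 0.1] F [ 0.6  0.2 -0.5] w 45.2
D_tool [-231.2  -28.8  149.4] w_deg [-0.32  0.05  0.09] | per row x10: shift [-23.13  -2.9   14.92] turn [-0.03  0.01  0.01]
```

View pics/s5.png

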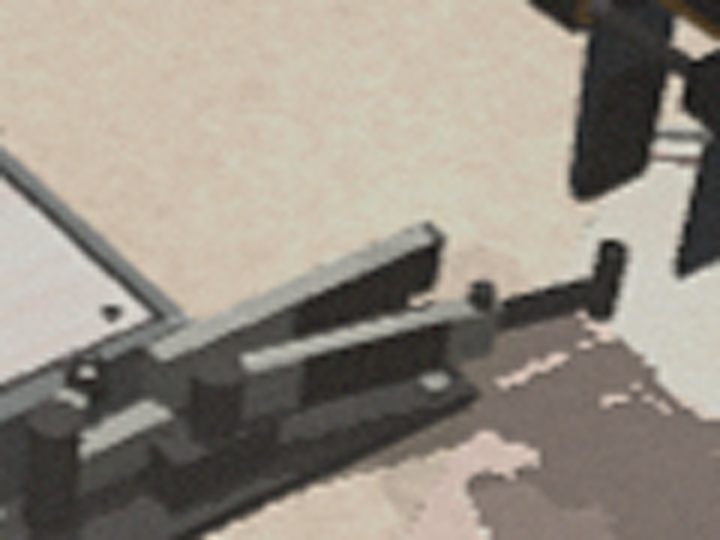

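The pliers are fully open: the handle has splayed and the roller has swung out of the notch. Next I'll go up and over the rib.

```bash
python3 -m handwheel '[[0.5,[0,-38,0],[0,0,0]],[0.5,[-33,-4,21],[0,0,0]],[0.5,[-33,0,21],[0,0,0]],[0.5,[-33,0,21],[0,0,0]],[0.5,[-33,0,21],[0,0,0]],[0.5,[-33,0,21],[0,0,0]],[0.5,[-33,0,22],[0,0,0]],[0.5,[-33,0,22],[0,0,0]],[0.5,[0,0,0],[0,0,0]],[0.5,[0,0,0],[0,0,0]]]'
python3 - <<'E'
from h import *
st(); plan(*tgt((4,0,56)))
for n,f in (("top",(290,120,180,130)),("side",(255,135,180,110))): crop(n,n+"6",*f,4.4,wire())
E
```

```text
time_s: 6.1
ee_pos: [584.1, 20.0, 127.3]
ee_rot: [-90.1, -0.0, -100.5]
force: [-1.3, -0.5, -0.2]
gripper_width: 45.6
t 6.1 jig [  1.9   1.8 127.3] rot [-0.   0.1  0.2] F [-1.3 -0.5 -0.2] w 45.6
D_tool [ 1.8 71.3  2.1] w_deg [0.05 0.22 0.03] | per row x10: shift [0.18 7.13 0.21] turn [0.01 0.02 0.  ]
```

View pics/side6.png

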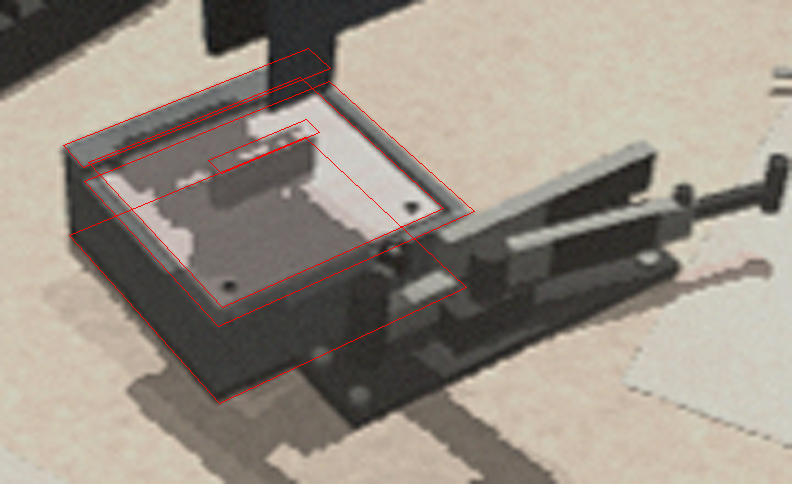

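```bash
python3 -m handwheel '[[0.5,[0.6,15,0.7],[0,0,0]],[0.5,[0.6,15,0.7],[0,0,0]],[0.5,[0.6,15,0.7],[0,0,0]],[0.5,[0,15,0],[0,0,0]],[0.5,[0,11,0],[0,0,0]],[0.05,[0,0,0],[0,0,0]],[0.05,[0,0,0],[0,0,0]],[0.05,[0,0,0],[0,0,0]],[0.05,[0,0,0],[0,0,0]],[0.05,[0,0,0],[0,0,0]]]' 45
python3 - <<'E'
from h import *
s=st()
# arc plan: slide -3 in x, then rotate about lower +x edge
g=W2J(s["ee_pos"])[0]; g0=np.array([g[0]-3,0,g[2]])-[66,0,46]
prev=g0
for th in range(0,19,2):
    a=np.radians(th); v=np.array([np.cos(a)*g0[0]+np.sin(a)*g0[2],0,-np.sin(a)*g0[0]+np.cos(a)*g0[2]])
    print(th,np.round(v+[66,0,46],2))
E
```

```text
time_s: 7.03
ee_pos: [585.7, 16.4, 58.1]
ee_rot: [-89.9, 0.0, -100.6]
force: [0.3, 1.0, -0.2]
gripper_width: 15.1
t 7.03 jig [ 4.2 -1.5 58.1] rot [ 0.  -0.1  0. ] F [ 0.3  1.  -0.2] w 15.1
0 [ 1.19  0.   58.1 ]
2 [ 1.66  0.   60.35]
4 [ 2.2   0.   62.59]
6 [ 2.81  0.   64.81]
8 [ 3.51  0.   67.  ]
10 [ 4.28  0.   69.17]
12 [ 5.13  0.   71.31]
14 [ 6.05  0.   73.42]
16 [ 7.04  0.   75.49]
18 [ 8.11  0.   77.53]
```

```bash
python3 -m handwheel '[[0.25,[0,0,0],[0,0,0]],[0.25,[0,3,0],[0,0,0]],[0.25,[0,0,0],[0,0,0]],[0.0,[0,0,0],[0,0,0]],[0.0,[0,0,0],[0,0,0]],[0.0,[0,0,0],[0,0,0]],[0.0,[0,0,0],[0,0,0]],[0.0,[0,0,0],[0,0,0]],[0.0,[0,0,0],[0,0,0]],[0.0,[0,0,0],[0,0,0]]]' 45
python3 - <<'E'
from h import *
s=st()
g=W2J(s["ee_pos"])[0]; g0=np.array([g[0]-3,0,g[2]+.5])-[66,0,46]
def P(th):
    a=np.radians(th); return np.array([np.cos(a)*g0[0]+np.sin(a)*g0[2],0,-np.sin(a)*g0[0]+np.cos(a)*g0[2]])
# per-2deg row shift in tool axes (tool y=-z, z=+x) at row start tilt
for th in range(0,18,2):
    d=P(th+2)-P(th); a=np.radians(-th)
    l=np.array([np.cos(a)*d[0]+np.sin(a)*d[2],0,-np.sin(a)*d[0]+np.cos(a)*d[2]])
    print(th,"tool y",round(-l[2],2),"tool z",round(l[0],2))
E
```

```text
time_s: 7.87
ee_pos: [585.2, 16.4, 54.0]
ee_rot: [-90.0, -0.0, -100.6]
force: [1.0, 0.3, -1.6]
gripper_width: 12.0
t 7.87 jig [ 3.6 -1.5 54. ] rot [-0. -0.  0.] F [ 1.   0.3 -1.6] w 12.0
0 tool y -2.28 tool z 0.34
2 tool y -2.28 tool z 0.34
4 tool y -2.28 tool z 0.34
6 tool y -2.28 tool z 0.34
8 tool y -2.28 tool z 0.34
10 tool y -2.28 tool z 0.34
12 tool y -2.28 tool z 0.34
14 tool y -2.28 tool z 0.34
16 tool y -2.28 tool z 0.34
```

```bash
python3 -m handwheel '[[0,[0,-0.3,-3],[0,0,0]],[0,[0,-2.3,0.3],[-2,0,0]],[0,[0,-2.3,0.3],[-2,0,0]],[0,[0,-2.3,0.3],[-2,0,0]],[0,[0,-2.3,0.3],[-2,0,0]],[0,[0,-2.3,0.3],[-2,0,0]],[0,[0,-2.3,0.3],[-2,0,0]],[0,[0,-2.3,0.3],[-2,0,0]],[0,[0,-2.3,0.3],[-2,0,0]],[0,[0,0,0],[0,0,0]]]'
python3 - <<'E'
from h import *
s=st(); crop("side","s7",255,100,180,130,4.4)
E
```

```text
time_s: 8.7
ee_pos: [587.7, 15.8, 71.6]
ee_rot: [-106.0, -0.0, -100.7]
force: [2.1, -0.7, -1.5]
gripper_width: 12.0
t 8.7 jig [ 6.2 -1.6 71.6] rot [-0. 16.  0.] F [ 2.1 -0.7 -1.5] w 12.0
```

View pics/s7.png

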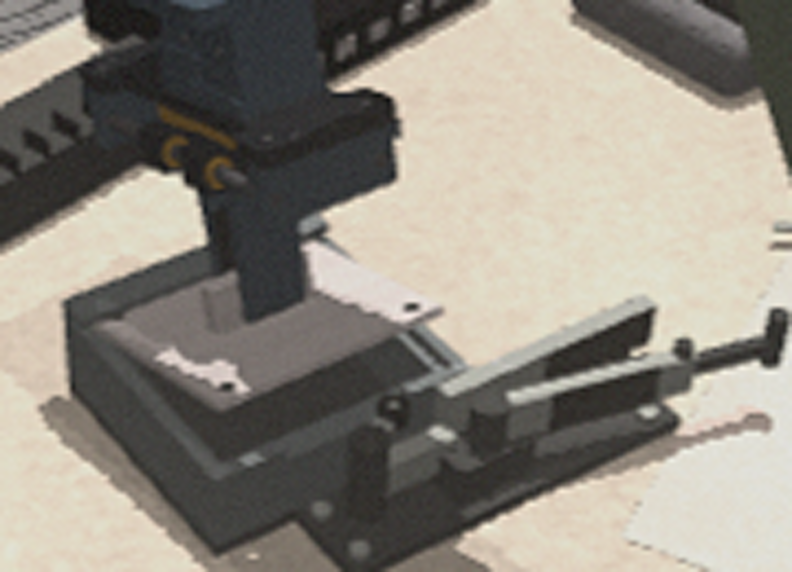

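```bash
python3 -m handwheel '[[0,[0,0.7,-3.6],[0,0,0]],[0,[0,0.7,-3.6],[0,0,0]],[0,[0,0.7,-3.6],[0,0,0]],[0,[0,0.7,-3.6],[0,0,0]],[0,[0,0.7,-3.6],[0,0,0]],[0,[0,0.7,-3.6],[0,0,0]],[0,[0,-10,-2.9],[0,0,0]],[0,[0,-20,-5.8],[0,0,0]],[0,[0,-20,-5.8],[0,0,0]],[0,[0,-20,-5.8],[0,0,0]]]'
python3 - <<'E'
from h import *
s=st(); crop("side","s8",255,80,180,130,4.4)
plan(*tgt((35,-228,130)))
E
```

```text
time_s: 9.58
ee_pos: [565.0, 20.2, 148.7]
ee_rot: [-106.0, -0.0, -100.6]
force: [0.4, -0.4, -3.1]
gripper_width: 11.7
t 9.58 jig [-16.9  -1.5 148.7] rot [-0. 16.  0.] F [ 0.4 -0.4 -3.1] w 11.7
D_tool [227.    8.6  54. ] w_deg [15.55  0.05 -0.08] | per row x10: shift [22.7   1.53  5.28] turn [ 1.56  0.01 -0.01]
```

View pics/s8.png

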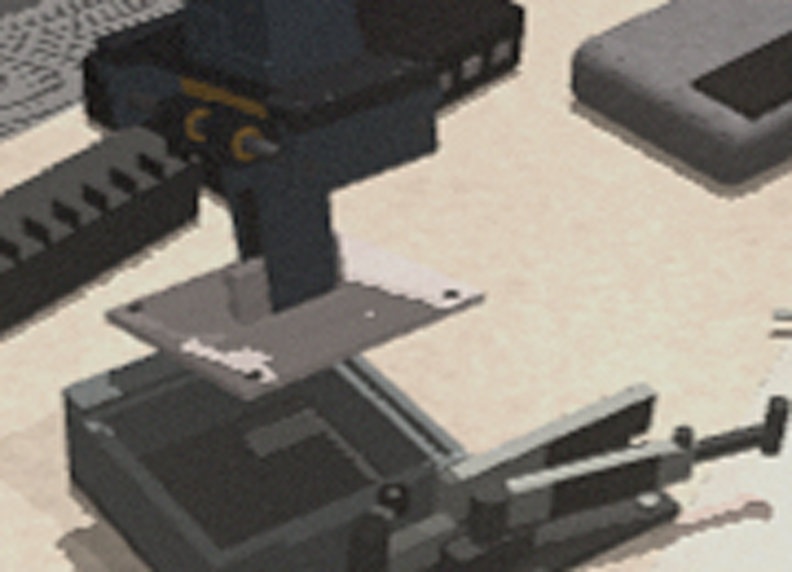

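```bash
python3 -m handwheel '[[0,[22.7,1.5,5.3],[1.56,0,0]],[0,[22.7,1.5,5.3],[1.56,0,0]],[0,[22.7,1.5,5.3],[1.56,0,0]],[0,[22.7,1.5,5.3],[1.56,0,0]],[0,[22.7,1.5,5.3],[1.56,0,0]],[0,[22.7,1.5,5.3],[1.56,0,0]],[0,[22.7,1.5,5.3],[1.56,0,0]],[0,[22.7,1.5,5.3],[1.56,0,0]],[0,[22.7,1.5,5.3],[1.56,0,0]],[0,[22.7,1.5,5.3],[1.56,0,0]]]'
python3 - <<'E'
from h import *
s=st(); plan(*tgt((35,-228,10)))
crop("side","s9",300,60,180,130,4.4)
E
```

```text
time_s: 10.47
ee_pos: [571.7, -213.0, 124.1]
ee_rot: [-90.4, 0.0, -100.6]
force: [0.9, 0.4, -1.9]
gripper_width: 11.9
t 10.47 jig [  32.8 -229.5  124.1] rot [0.  0.4 0. ] F [ 0.9  0.4 -1.9] w 11.9
D_tool [ -1.5 114.1   2.9] w_deg [ 0.36  0.04 -0.  ] | per row x10: shift [-0.15 11.41  0.25] turn [ 0.04  0.   -0.  ]
```

View pics/s9.png

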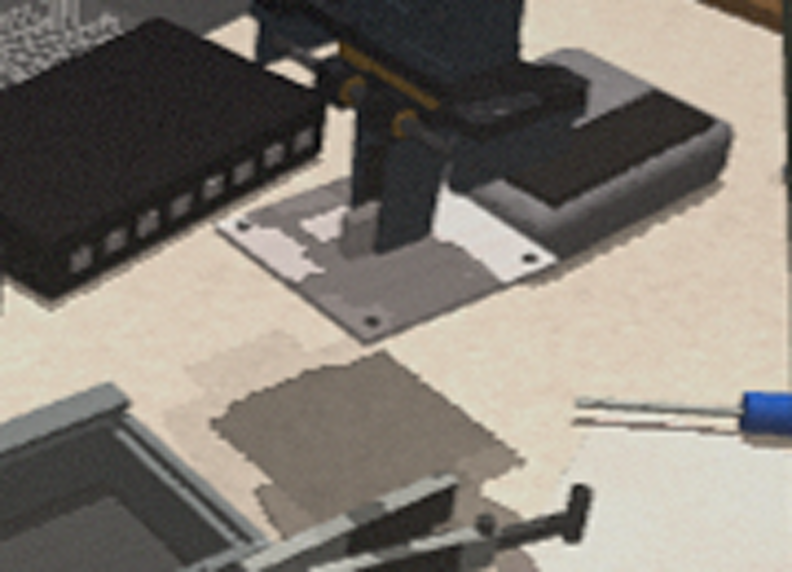

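```bash
python3 -m handwheel '[[0,[0,20,0],[0,0,0]],[0,[0,20,0],[0,0,0]],[0,[0,20,0],[0,0,0]],[0,[0,20,0],[0.4,0,0]],[0,[0,16,0],[0,0,0]],[0,[0,8,0],[0,0,0]],[0,[0,6,0],[0,0,0]],[0,[0,3,0],[0,0,0]],[0,[0,2,0],[0,0,0]],[0,[0,0,0],[0,0,0]]]'
python3 - <<'E'
from h import *
s=st()
E
```

```text
time_s: 11.35
ee_pos: [572.0, -212.1, 9.6]
ee_rot: [-89.9, -0.0, -100.6]
force: [-0.3, -0.7, -2.6]
gripper_width: 12.0
t 11.35 jig [  33.  -228.6    9.6] rot [-0.  -0.1  0. ] F [-0.3 -0.7 -2.6] w 12.0
```

```bash
python3 -m handwheel '[[0,[0,1,0],[0,0,0]],[0,[0,1,0],[0,0,0]],[0,[0,0,0],[0,0,0]],[0.3,[0,0,0],[0,0,0]],[0.3,[0,0,0],[0,0,0]],[0.4,[0,0,0],[0,0,0]],[0.5,[0,-10,0],[0,0,0]],[0.5,[0,-20,0],[0,0,0]],[0.5,[0,-35,0],[0,0,0]],[0.5,[0,-35,0],[0,0,0]]]'
cat >> h.py <<'E'
def lookc():
    """couplers: combine masks in side and top"""
    out=[]
    for n in ("top","side"):
        f=env.grab_frame(n)
        for d in env.masks_of(n,"coupler1"):
            m=d["region"].astype(np.uint8)
            # face centroid approx at z=18
            ys,xs=np.nonzero(m); w=back(n,[(xs.mean(),ys.mean())],16 if n=="side" else 22)[0]
            out.append((n,round(d["p"],2),w.round(1),len(xs)))
            print(n,round(d["p"],2),np.round(d["location"],1),"world",w.round(1)[:2],len(xs))
E
python3 - <<'E'
from h import *
s=st(); crop("top","t10",150,140,140,110,5.5); crop("side","s10",140,200,180,140,4.4)
lookc()
E
```

```text
time_s: 12.18
ee_pos: [570.8, -211.7, 108.1]
ee_rot: [-90.1, 0.0, -100.6]
force: [0.2, -1.3, 0.8]
gripper_width: 45.5
t 12.18 jig [  31.7 -228.4  108.1] rot [0.  0.1 0. ] F [ 0.2 -1.3  0.8] w 45.5
top 0.78 [255.6 171.7] world [588.7 234.6] 343
top 0.71 [200.  229.9] world [460.7 363.8] 343
top 0.68 [245.4 229.6] world [459.  246.9] 288
top 0.67 [188.4 186.8] world [558.4 387.8] 285
side 0.83 [238.6 236.5] world [587.1 236.5] 363
side 0.62 [227.8 310.2] world [459.7 366.4] 570
side 0.6 [184.2 284.4] world [556.7 388.8] 500
side 0.59 [275.6 276.5] world [458.9 248.9] 526
side 0.29 [382.4 153.8] world [ 558.7 -193.1] 1705
```

View pics/t10.png

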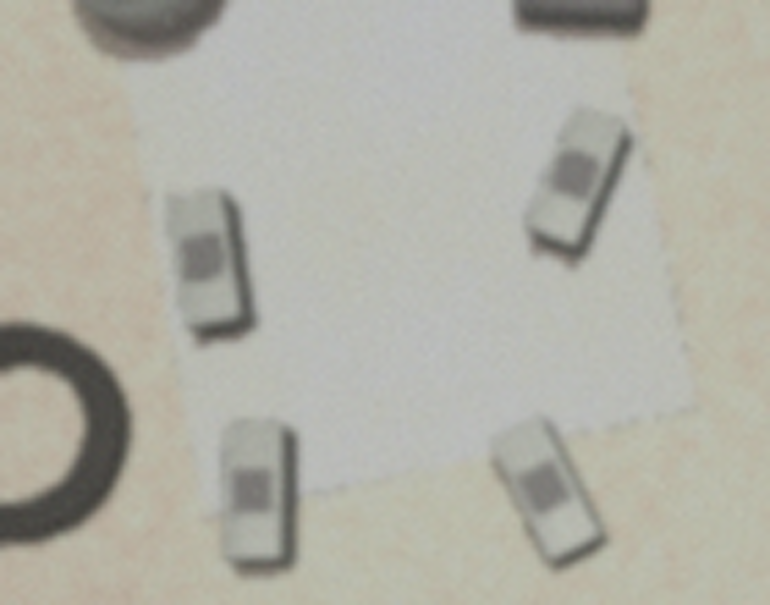

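View pics/s10.png

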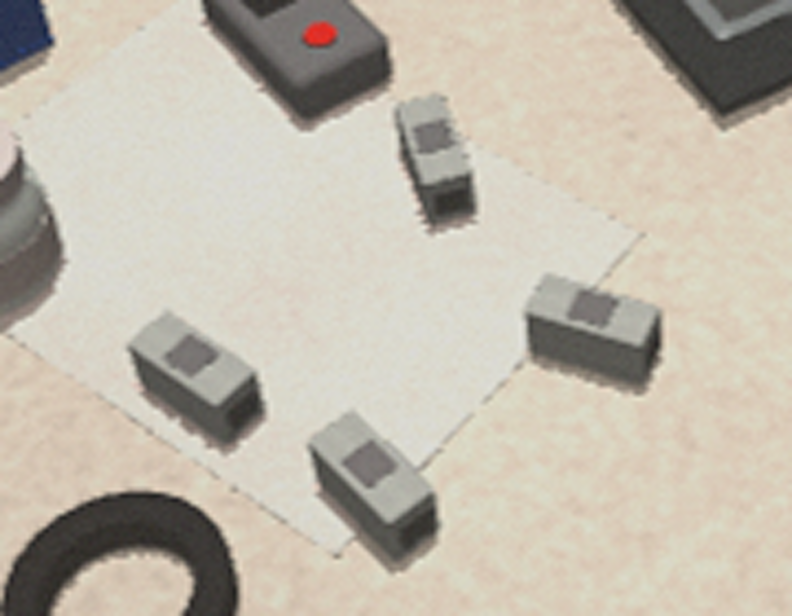

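```bash
cat >> h.py <<'E'
from scipy.optimize import minimize
def cubox(p,h=30,z0=0):
    return J2W([p[0],p[1],p[2]],[(sx*28,sy*12,z) for z in(z0,z0+h) for sx in(-1,1) for sy in(-1,1)])
def sil(n,p):
    q=proj(n,cubox(p)); hull=cv2.convexHull(((q-q0[n])*8*4).astype(np.float32)).astype(np.int32)
    m=np.zeros((480,640),np.uint8); cv2.fillConvexPoly(m,hull,1,shift=2); return m
q0={}
def fitc(masks,x0):
    """masks: {cam:mask}; x0 world xy"""
    big={}
    for n,m in masks.items():
        ys,xs=np.nonzero(m); q0[n]=np.array([int(xs.mean())-40,int(ys.mean())-30],float)
        a,b=q0[n].astype(int); A=np.float32([[8,0,-a*8+4],[0,8,-b*8+4]])
        big[n]=cv2.warpAffine(m.astype(np.float32),A,(640,480),flags=cv2.INTER_LINEAR)>.5
        q0[n]=q0[n]-0.5+0.0
    def cost(p):
        return sum(1-(lambda s:(s&big[n]).sum()/(s|big[n]).sum())(sil(n,p)>0) for n in masks)
    best=None
    for y0 in np.radians([0,45,90,135]):
        r=minimize(cost,[*x0,y0],method="Nelder-Mead",options=dict(initial_simplex=[[*x0,y0],[x0[0]+6,x0[1],y0],[x0[0],x0[1]+6,y0],[x0[0],x0[1],y0+.3]],xatol=.05,fatol=1e-4,maxiter=150))
        if best is None or r.fun<best.fun: best=r
    return best.x,best.fun
def couplers(pr=True):
    L={}
    for n in ("top","side"):
        env.grab_frame(n); L[n]=[(back(n,[np.array(np.nonzero(d["region"]))[::-1].mean(1)],16 if n=="side" else 22)[0][:2],d["region"],d["p"]) for d in env.masks_of(n,"coupler1") if 150<d["region"].sum()<900]
    out=[]
    for w,m,pp in L["side"]:
        ms={"side":m}
        for w2,m2,_ in L["top"]:
            if np.linalg.norm(w-w2)<15: ms["top"]=m2
        p,c=fitc(ms,w); out.append(p)
        if pr: print(np.round(p[:2],1),"yaw",round(np.degrees(p[2])%180,1),"cost",round(c,3),list(ms),"p",round(pp,2))
    return out
E
python3 - <<'E'
from h import *
C=couplers()
dr=[]
for p in C:
    b=cubox(p); dr+= [(b[[4,5,7,6,4]],(0,0,255)),(b[[0,1,3,2,0]],(255,0,0))]
crop("top","t11",150,140,140,110,5.5,dr); crop("side","s11",140,200,180,140,4.4,dr)
a=cv2.imread("pics/t11.png");b=cv2.imread("pics/s11.png")
cv2.imwrite("pics/ts11.png",np.hstack([cv2.resize(a,(400,314)),cv2.resize(b,(400,314))]))
E
```

```text
[558.  388.4] yaw 7.6 cost 0.293 ['side', 'top'] p 0.97
[460.7 366. ] yaw 179.0 cost 0.158 ['side', 'top'] p 0.97
[589.3 236.1] yaw 156.3 cost 0.245 ['side', 'top'] p 0.72Traceback (most recent call last):
  File "<stdin>", line 2, in <module>
  File "h.py", line 87, in couplers
    p,c=fitc(ms,w); out.append(p)
        ~~~~^^^^^^
  File "h.py", line 75, in fitc
    r=minimize(cost,[*x0,y0],method="Nelder-Mead",options=dict(initial_simplex=[[*x0,y0],[x0[0]+6,x0[1],y0],[x0[0],x0[1]+6,y0],[x0[0],x0[1],y0+.3]],xatol=.05,fatol=1e-4,maxiter=150))
    res = _minimize_neldermead(fun, x0, args, callback, bounds=bounds,
                               **options)
    fxr = func(xr)
    fx = function(np.copy(x), *(wrapper_args + args))
  File "h.py", line 72, in cost
    return sum(1-(lambda s:(s&big[n]).sum()/(s|big[n]).sum())(sil(n,p)>0) for n in masks)
  File "h.py", line 72, in <genexpr>
    return sum(1-(lambda s:(s&big[n]).sum()/(s|big[n]).sum())(sil(n,p)>0) for n in masks)
                                                              ~~~^^^^^
  File "h.py", line 60, in sil
    q=proj(n,cubox(p)); hull=cv2.convexHull(((q-q0[n])*8*4).astype(np.float32)).astype(np.int32)
  File "h.py", line 7, in proj
    c=cam(n); T=c["camera_from_world"]; P=np.atleast_2d(P); q=P@T[:3,:3].T+T[:3,3]
  File "h.py", line 5, in cam
    c=env.camera_info(n); return c
ValueError: time passes only in moves, steps and waits
```

```bash
sed -i 's/^def cam(n):/_C={}\ndef cam(n):\n    if n not in _C: _C[n]=env.camera_info(n)\n    return _C[n]/' h.py; sed -n 1,10p h.py
cat > lk.py <<'E'
import sys
from h import *
s=st()
C=couplers()
dr=[]
for p in C:
    b=cubox(p); dr+= [(b[[4,5,7,6,4]],(0,0,255)),(b[[0,1,3,2,0]],(255,0,0))]
n=sys.argv[1]
crop("top","ta",150,140,140,110,5.5,dr); crop("side","sa",140,200,180,140,4.4,dr)
a=cv2.imread("pics/ta.png");b=cv2.imread("pics/sa.png")
cv2.imwrite(f"pics/{n}.png",np.hstack([cv2.resize(a,(400,314)),cv2.resize(b,(400,314))]))
E
python3 lk.py ts11
```

```text
import numpy as np, cv2
from scipy.spatial.transform import Rotation as R
from workcell import env
_C={}
def cam(n):
    if n not in _C: _C[n]=env.camera_info(n)
    return _C[n]
    c=env.camera_info(n); return c
def proj(n,P):
    c=cam(n); T=c["camera_from_world"]; P=np.atleast_2d(P); q=P@T[:3,:3].T+T[:3,3]
t 12.68 jig [  31.8 -228.4  105.9] rot [0.  0.1 0. ] F [0.3 0.4 0.2] w 45.6
[459.  247.2] yaw 27.0 cost 0.155 ['side', 'top'] p 0.95
[461.2 366.5] yaw 179.5 cost 0.267 ['side', 'top'] p 0.79
[589.3 235.3] yaw 156.2 cost 0.333 ['side', 'top'] p 0.67
[558.7 388.3] yaw 9.4 cost 0.192 ['side', 'top'] p 0.62
```

View pics/ts11.png

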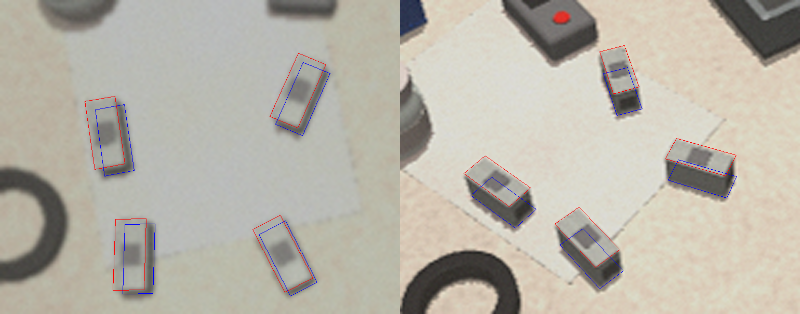

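```bash
cat >> h.py <<'E'
def tw(x,y,z,psi): return (x,y,z), R.from_euler('xyz',[-90,0,psi],degrees=True)
E
python3 - <<'E'
from h import *
plan(*tw(459,247.2,100,-153),n=14)
E
```

```text
D_tool [-430.5    7.  -195.3] w_deg [2.000e-02 5.237e+01 1.000e-02] | per row x14: shift [-23.07   0.5  -26.27] turn [0.   3.74 0.  ]
```

```bash
python3 -m handwheel '[[0.5,[-23.1,0.5,-26.3],[0,3.74,0]],[0.5,[-23.1,0.5,-26.3],[0,3.74,0]],[0.5,[-23.1,0.5,-26.3],[0,3.74,0]],[0.5,[-23.1,0.5,-26.3],[0,3.74,0]],[0.5,[-23.1,0.5,-26.3],[0,3.74,0]],[0.5,[-23.1,0.5,-26.3],[0,3.74,0]],[0.5,[-23.1,0.5,-26.3],[0,3.74,0]],[0.5,[-23.1,0.5,-26.3],[0,3.74,0]],[0.5,[-23.1,0.5,-26.3],[0,3.74,0]],[0.5,[-23.1,0.5,-26.3],[0,3.74,0]]]'
python3 -m handwheel '[[0.5,[-23.1,0.5,-26.3],[0,3.74,0]],[0.5,[-23.1,0.5,-26.3],[0,3.74,0]],[0.5,[-23.1,0.5,-26.3],[0,3.74,0]],[0.5,[-23.1,0.5,-26.3],[0,3.74,0]],[0.5,[0,0,0],[0,0,0]],[0.5,[0,0,0],[0,0,0]],[0.5,[0,0,0],[0,0,0]],[0.5,[0,0,0],[0,0,0]],[0.5,[0,0,0],[0,0,0]],[0.5,[0,0,0],[0,0,0]]]'
python3 lk.py ts12
python3 - <<'E'
from h import *
plan(*tw(459,247.2,5,-153))
E
```

```text
time_s: 13.82
ee_pos: [446.0, 110.0, 102.4]
ee_rot: [-90.0, 0.0, -138.2]
force: [0.4, 0.4, -0.6]
gripper_width: 45.9
time_s: 14.65
ee_pos: [458.9, 246.6, 100.2]
ee_rot: [-90.0, -0.0, -153.1]
force: [-0.3, -0.4, 0.5]
gripper_width: 45.6
t 14.65 jig [-163.1  201.2  100.2] rot [ -0.   -0.  -52.4] F [-0.3 -0.4  0.5] w 45.6
[557.2 388.4] yaw 5.1 cost 0.094 ['side'] p 0.87
[460.7 366. ] yaw 176.6 cost 0.142 ['side'] p 0.63
[459.3 248. ] yaw 25.8 cost 0.057 ['side'] p 0.58
D_tool [ 0.1 95.2  0.2] w_deg [-0.01 -0.01 -0.  ] | per row x10: shift [0.01 9.52 0.02] turn [-0. -0. -0.]
```

View pics/ts12.png

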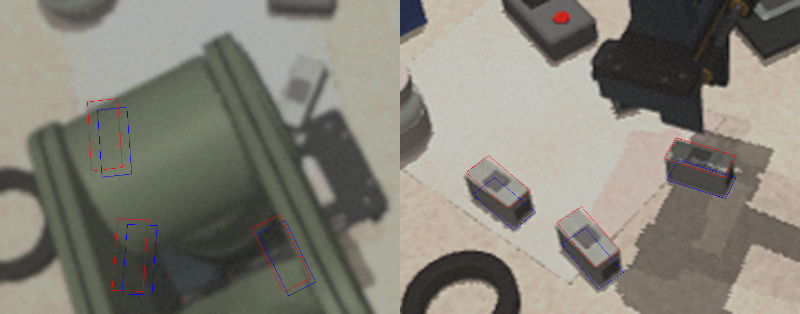

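```bash
python3 -m handwheel '[[0.5,[0,22,0],[0,0,0]],[0.5,[0,22,0],[0,0,0]],[0.5,[0,22,0],[0,0,0]],[0.5,[0,18,0],[0,0,0]],[0.5,[0,10,0],[0,0,0]],[0.5,[0,0,0],[0,0,0]],[0.1,[0,0,0],[0,0,0]],[0.1,[0,0,0],[0,0,0]],[0.1,[0,0,0],[0,0,0]],[0.1,[0,0,0],[0,0,0]]]' 30
python3 -m handwheel '[[0.1,[0,0,0],[0,0,0]],[0.1,[0,0,0],[0,0,0]],[0.1,[0,0,0],[0,0,0]],[0.1,[0,-10,0],[0,0,0]],[0.1,[0,-20,0],[0,0,0]],[0.1,[0,-30,0],[0,0,0]],[0.1,[0,-30,0],[0,0,0]],[0.1,[0,-25,0],[0,0,0]],[0.1,[0,0,0],[0,0,0]],[0.1,[0,0,0],[0,0,0]]]'
python3 - <<'E'
from h import *
st(); plan(*tgt((-26,31,120)),n=10)
E
```

```text
time_s: 15.78
ee_pos: [459.8, 248.1, 7.2]
ee_rot: [-90.0, 0.1, -153.0]
force: [0.1, 0.8, 2.2]
gripper_width: 23.8
time_s: 16.62
ee_pos: [459.5, 248.0, 122.8]
ee_rot: [-90.0, 0.2, -153.0]
force: [-0.6, -0.5, -1.3]
gripper_width: 23.7
t 16.62 jig [-162.7  202.8  122.8] rot [  0.2  -0.1 -52.3] F [-0.6 -0.5 -1.3] w 23.7
D_tool [ -3.2   2.8 219.5] w_deg [ -0.09 -52.32  -0.18] | per row x10: shift [ 8.77  0.27 20.97] turn [-0.01 -5.23 -0.02]
```

```bash
python3 -m handwheel '[[0.1,[8.8,0.3,21],[0,-5.23,0]],[0.1,[8.8,0.3,21],[0,-5.23,0]],[0.1,[8.8,0.3,21],[0,-5.23,0]],[0.1,[8.8,0.3,21],[0,-5.23,0]],[0.1,[8.8,0.3,21],[0,-5.23,0]],[0.1,[8.8,0.3,21],[0,-5.23,0]],[0.1,[8.8,0.3,21],[0,-5.23,0]],[0.1,[8.8,0.3,21],[0,-5.23,0]],[0.1,[8.8,0.3,21],[0,-5.23,0]],[0.1,[8.8,0.3,21],[0,-5.23,0]]]'
python3 -m handwheel '[[0.1,[0,0,0],[0,0,0]],[0.1,[0,0,0],[0,0,0]],[0.1,[0,20,0],[0,0,0]],[0.1,[0,20,0],[0,0,0]],[0.1,[0,0,0],[0,0,0]],[0.1,[0,0,0],[0,0,0]],[0.1,[0,0,0],[0,0,0]],[0.1,[0,0,0],[0,0,0]],[0.1,[0,0,0],[0,0,0]],[0.1,[0,0,0],[0,0,0]]]'
python3 - <<'E'
from h import *
st(); plan(*tgt((-26,31,15.5)),n=10)
crop("side","s13",230,100,180,130,4.4)
E
```

```text
time_s: 17.45
ee_pos: [560.4, 51.9, 116.3]
ee_rot: [-90.2, -0.1, -100.5]
force: [0.6, 0.1, 0.1]
gripper_width: 24.2
time_s: 18.28
ee_pos: [562.0, 53.3, 79.0]
ee_rot: [-89.9, 0.0, -100.7]
force: [0.1, 0.3, -1.7]
gripper_width: 23.8
t 18.28 jig [-26.   30.4  79. ] rot [ 0.  -0.1 -0. ] F [ 0.1  0.3 -1.7] w 23.8
D_tool [-0.6 63.5 -0.1] w_deg [-0.09 -0.02 -0.02] | per row x10: shift [-0.06  6.35 -0.01] turn [-0.01 -0.   -0.  ]
```

View pics/s13.png

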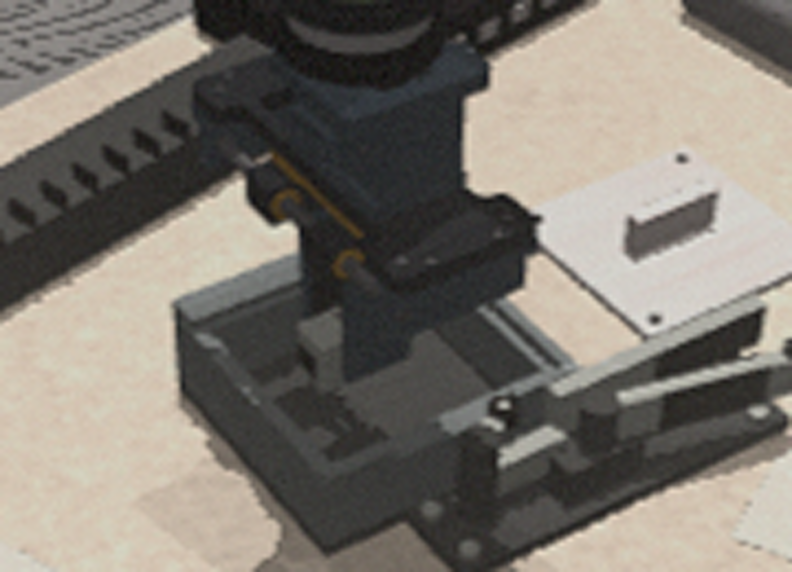

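```bash
python3 -m handwheel '[[0.1,[0,15,0],[0,0,0]],[0.1,[0,15,0],[0,0,0]],[0.1,[0,15,0],[0,0,0]],[0.1,[0,10,0],[0,0,0]],[0.1,[0,5,0],[0,0,0]],[0.1,[0,2,0],[0,0,0]],[0.1,[0,1,0],[0,0,0]],[0.1,[0,0,0],[0,0,0]],[0.1,[0,0,0],[0,0,0]],[0.1,[0,0,0],[0,0,0]]]'
python3 - <<'E'
from h import *
st()
E
```

```text
time_s: 19.17
ee_pos: [562.2, 53.1, 15.7]
ee_rot: [-89.9, 0.0, -100.7]
force: [0.1, 0.1, -1.5]
gripper_width: 24.0
t 19.17 jig [-25.8  30.3  15.7] rot [ 0.  -0.1 -0. ] F [ 0.1  0.1 -1.5] w 24.0
```

```bash
python3 -m handwheel '[[0.1,[0,1,0],[0,0,0]],[0.34,[0,0,0],[0,0,0]],[0.34,[0,0,0],[0,0,0]],[0.34,[0,0,0],[0,0,0]],[0.34,[0,-10,0],[0,0,0]],[0.34,[0,-20,0],[0,0,0]],[0.34,[0,-30,0],[0,0,0]],[0.34,[0,-25,0],[0,0,0]],[0.34,[0,-15,0],[0,0,0]],[0.34,[0,0,0],[0,0,0]]]'
python3 - <<'E'
from h import *
st(); crop("side","s14",230,100,180,130,4.4)
plan(*tw(461,366.3,100,-181.5),n=14)
E
python3 lk.py ts14
```

```text
time_s: 20.0
ee_pos: [564.2, 53.4, 118.6]
ee_rot: [-89.5, 0.1, -100.7]
force: [0.9, -0.1, 0.2]
gripper_width: 31.0
t 20.0 jig [-23.8  30.9 118.6] rot [ 0.1 -0.5 -0. ] F [ 0.9 -0.1  0.2] w 31.0
D_tool [-288.7   16.  -158.2] w_deg [-0.17 80.81 -0.24] | per row x14: shift [-10.31   1.13 -23.4 ] turn [-0.01  5.77 -0.02]
t 20.05 jig [-25.2  30.5 116.4] rot [ 0.1 -0.3 -0. ] F [-1.3 -0.6 -0.1] w 30.7
[558.6 389. ] yaw 10.2 cost 0.169 ['side', 'top'] p 0.97
[556.8 246.3] yaw 155.4 cost 0.223 ['side', 'top'] p 0.65
[461.1 365.7] yaw 177.0 cost 0.244 ['side', 'top'] p 0.62
```

View pics/s14.png

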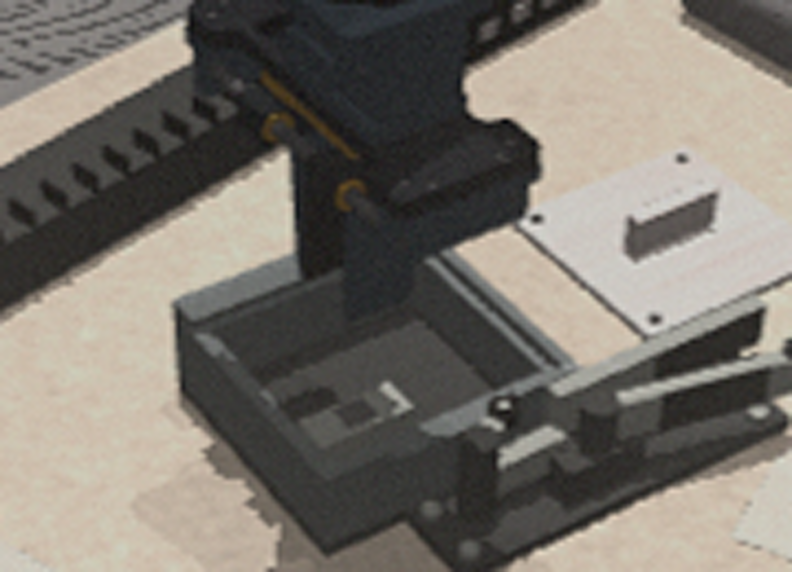

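View pics/ts14.png

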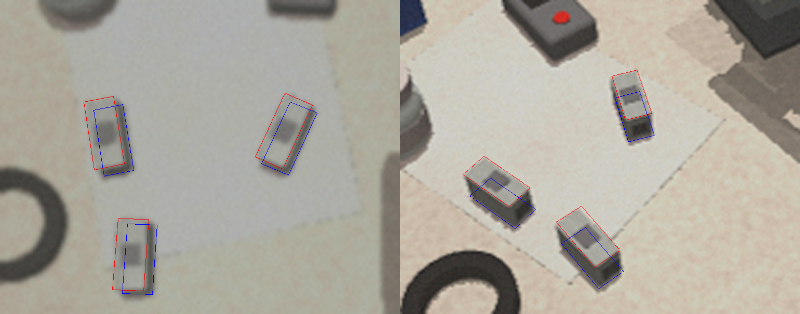

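Run:
```python
from h import *
plan(*tw(556.8,246.3,100,-24.5),n=11)
```

```text
D_tool [-189.1   12.8  -39.7] w_deg [ 1.500e-01 -7.619e+01 -6.000e-02] | per row x11: shift [-17.45   1.16   7.32] turn [ 0.01 -6.93 -0.01]
```

```bash
python3 -m handwheel '[[0.5,[-17.5,1.2,7.3],[0,-6.93,0]],[0.5,[-17.5,1.2,7.3],[0,-6.93,0]],[0.5,[-17.5,1.2,7.3],[0,-6.93,0]],[0.5,[-17.5,1.2,7.3],[0,-6.93,0]],[0.5,[-17.5,1.2,7.3],[0,-6.93,0]],[0.5,[-17.5,1.2,7.3],[0,-6.93,0]],[0.5,[-17.5,1.2,7.3],[0,-6.93,0]],[0.5,[-17.5,1.2,7.3],[0,-6.93,0]],[0.5,[-17.5,1.2,7.3],[0,-6.93,0]],[0.5,[-17.5,1.2,7.3],[0,-6.93,0]]]'
python3 -m handwheel '[[0.5,[-17.5,1.2,7.3],[0,-6.93,0]],[0.5,[0,0,0],[0,0,0]],[0.5,[0,0,0],[0,0,0]],[0.5,[0,0,0],[0,0,0]],[0.5,[0,0,0],[0,0,0]],[0.5,[0,0,0],[0,0,0]],[0.5,[0,0,0],[0,0,0]],[0.5,[0,0,0],[0,0,0]],[0.5,[0,0,0],[0,0,0]],[0.5,[0,0,0],[0,0,0]]]'
python3 - <<'E'
from h import *
st(); plan(*tw(556.8,246.3,5,-24.5)); crop("side","s15",140,180,180,140,4.4)
E
```

```text
time_s: 21.18
ee_pos: [567.9, 232.3, 100.9]
ee_rot: [-90.1, 0.0, -31.1]
force: [0.3, 0.9, 0.4]
gripper_width: 46.0
time_s: 22.02
ee_pos: [557.2, 246.5, 101.0]
ee_rot: [-90.0, -0.0, -24.5]
force: [0.2, 0.4, -0.1]
gripper_width: 45.4
t 22.02 jig [-66.5 219.4 101. ] rot [-0.  -0.  76.2] F [ 0.2  0.4 -0.1] w 45.4
D_tool [-0.3 96.  -0.4] w_deg [0.   0.01 0.01] | per row x10: shift [-0.03  9.6  -0.04] turn [0. 0. 0.]
```

View pics/s15.png

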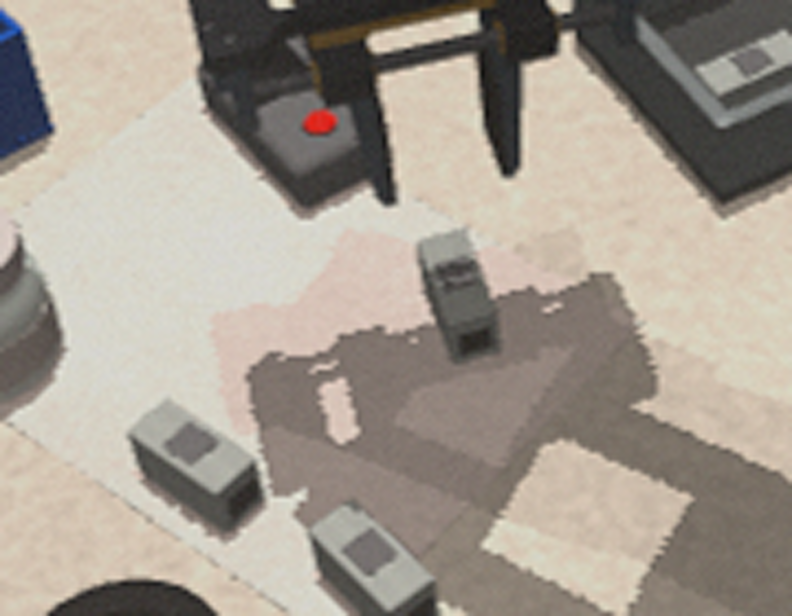

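```bash
python3 -m handwheel '[[0.5,[0,22,0],[0,0,0]],[0.5,[0,22,0],[0,0,0]],[0.5,[0,22,0],[0,0,0]],[0.5,[0,18,0],[0,0,0]],[0.5,[0,11,0],[0,0,0]],[0.5,[0,0,0],[0,0,0]],[0.1,[0,0,0],[0,0,0]],[0.1,[0,0,0],[0,0,0]],[0.1,[0,0,0],[0,0,0]],[0.1,[0,0,0],[0,0,0]]]' 30
python3 -m handwheel '[[0.1,[0,0,0],[0,0,0]],[0.1,[0,0,0],[0,0,0]],[0.1,[0,0,0],[0,0,0]],[0.1,[0,-10,0],[0,0,0]],[0.1,[0,-20,0],[0,0,0]],[0.1,[0,-30,0],[0,0,0]],[0.1,[0,-30,0],[0,0,0]],[0.1,[0,-25,0],[0,0,0]],[0.1,[0,0,0],[0,0,0]],[0.1,[0,0,0],[0,0,0]]]'
python3 - <<'E'
from h import *
st(); plan(*tgt((-26,-31,120)),n=11)
E
```

```text
time_s: 22.9
ee_pos: [558.0, 247.1, 7.2]
ee_rot: [-89.9, -0.1, -24.5]
force: [-1.2, 0.2, 3.5]
gripper_width: 24.1
time_s: 23.73
ee_pos: [557.7, 246.9, 122.5]
ee_rot: [-89.9, -0.1, -24.5]
force: [-0.1, -0.0, -2.0]
gripper_width: 23.7
t 23.73 jig [-66.1 219.9 122.5] rot [-0.  -0.2 76.2] F [-0.1 -0.  -2. ] w 23.7
D_tool [  98.8    2.2 -234.1] w_deg [-1.900e-01  7.621e+01  2.000e-02] | per row x11: shift [ 20.99   0.23 -13.36] turn [-0.02  6.93  0.  ]
```

```bash
python3 -m handwheel '[[0.1,[21,0.2,-13.4],[0,6.93,0]],[0.1,[21,0.2,-13.4],[0,6.93,0]],[0.1,[21,0.2,-13.4],[0,6.93,0]],[0.1,[21,0.2,-13.4],[0,6.93,0]],[0.1,[21,0.2,-13.4],[0,6.93,0]],[0.1,[21,0.2,-13.4],[0,6.93,0]],[0.1,[21,0.2,-13.4],[0,6.93,0]],[0.1,[21,0.2,-13.4],[0,6.93,0]],[0.1,[21,0.2,-13.4],[0,6.93,0]],[0.1,[21,0.2,-13.4],[0,6.93,0]]]'
python3 -m handwheel '[[0.1,[21,0.2,-13.4],[0,6.93,0]],[0.1,[0,0,0],[0,0,0]],[0.1,[0,20,0],[0,0,0]],[0.1,[0,20,0],[0,0,0]],[0.1,[0,0,0],[0,0,0]],[0.1,[0,0,0],[0,0,0]],[0.1,[0,0,0],[0,0,0]],[0.1,[0,0,0],[0,0,0]],[0.1,[0,0,0],[0,0,0]],[0.1,[0,0,0],[0,0,0]]]'
python3 - <<'E'
from h import *
st(); plan(*tgt((-26,-31,15.5)),n=10)
crop("side","s16",230,100,180,130,4.4)
E
```

```text
time_s: 24.57
ee_pos: [563.0, 11.2, 116.7]
ee_rot: [-90.2, -0.0, -94.1]
force: [0.1, -0.1, -0.8]
gripper_width: 24.1
time_s: 25.4
ee_pos: [550.3, -7.4, 79.5]
ee_rot: [-89.9, 0.0, -100.7]
force: [-0.6, 0.1, -1.2]
gripper_width: 23.8
t 25.4 jig [-26.3 -31.5  79.5] rot [ 0.  -0.1  0. ] F [-0.6  0.1 -1.2] w 23.8
D_tool [-0.4 64.   0.2] w_deg [-0.08  0.   -0.01] | per row x10: shift [-0.04  6.4   0.02] turn [-0.01  0.   -0.  ]
```

View pics/s16.png

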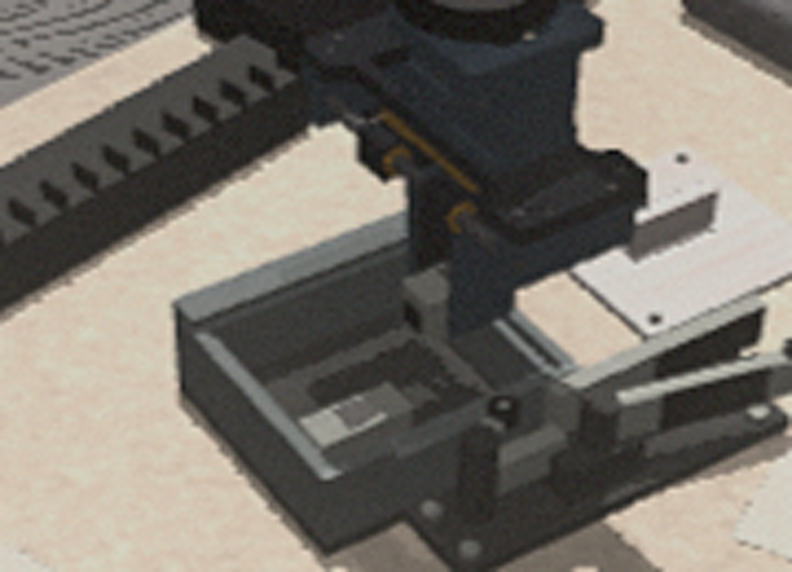

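```bash
python3 -m handwheel '[[0.1,[0.6,15,0],[0,0,0]],[0.1,[0,15,0],[0,0,0]],[0.1,[0,15,0],[0,0,0]],[0.1,[0,10,0],[0,0,0]],[0.1,[0,5,0],[0,0,0]],[0.1,[0,2,0],[0,0,0]],[0.1,[0,1,0],[0,0,0]],[0.1,[0,0,0],[0,0,0]],[0.1,[0,0,0],[0,0,0]],[0.1,[0,0,0],[0,0,0]]]'
python3 -m handwheel '[[0.1,[0,1,0],[0,0,0]],[0.34,[0,0,0],[0,0,0]],[0.34,[0,0,0],[0,0,0]],[0.34,[0,0,0],[0,0,0]],[0.34,[0,-10,0],[0,0,0]],[0.34,[0,-20,0],[0,0,0]],[0.34,[0,-30,0],[0,0,0]],[0.34,[0,-25,0],[0,0,0]],[0.34,[0,-15,0],[0,0,0]],[0.34,[0,0,0],[0,0,0]]]'
python3 lk.py ts17
python3 - <<'E'
from h import *
plan(*tw(461,366.2,100,-181.5),n=13)
E
```

```text
time_s: 26.28
ee_pos: [550.1, -8.2, 16.4]
ee_rot: [-89.9, 0.0, -100.7]
force: [0.1, 0.6, -0.5]
gripper_width: 24.4
time_s: 27.12
ee_pos: [552.3, -8.2, 119.2]
ee_rot: [-89.5, 0.1, -100.7]
force: [0.5, -0.2, -0.1]
gripper_width: 30.9
t 27.12 jig [-24.1 -31.8 119.2] rot [ 0.1 -0.5 -0. ] F [ 0.5 -0.2 -0.1] w 30.9
[572.3  41.3] yaw 91.7 cost 0.351 ['side'] p 0.85
[558.  387.9] yaw 9.4 cost 0.186 ['side', 'top'] p 0.73
[461.4 366.4] yaw 0.9 cost 0.168 ['side', 'top'] p 0.57
[558.7 -19. ] yaw 91.1 cost 0.296 ['side'] p 0.51
D_tool [-351.6   13.7 -155.6] w_deg [ 0.11 80.81  0.13] | per row x13: shift [-15.5    1.06 -28.18] turn [0.01 6.22 0.01]
```

View pics/ts17.png

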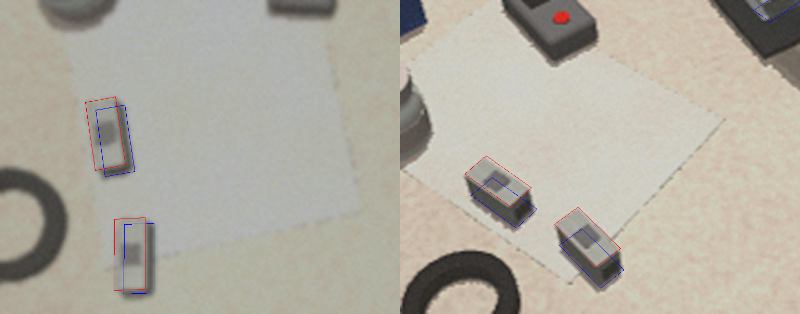

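```bash
python3 -m handwheel '[[0.5,[-15.7,1,-28],[0,6.1,0]],[0.5,[-15.7,1,-28],[0,6.1,0]],[0.5,[-15.7,1,-28],[0,6.1,0]],[0.5,[-15.7,1,-28],[0,6.1,0]],[0.5,[-15.7,1,-28],[0,6.1,0]],[0.5,[-15.7,1,-28],[0,6.1,0]],[0.5,[-15.7,1,-28],[0,6.1,0]],[0.5,[-15.7,1,-28],[0,6.1,0]],[0.5,[-15.7,1,-28],[0,6.1,0]],[0.5,[-15.7,1,-28],[0,6.1,0]]]'
python3 -m handwheel '[[0.5,[-15.7,1,-28],[0,6.1,0]],[0.5,[-15.7,1,-28],[0,6.1,0]],[0.5,[-15.7,1,-28],[0,6.1,0]],[0.5,[0,0,0],[0,0,0]],[0.5,[0,0,0],[0,0,0]],[0.5,[0,0,0],[0,0,0]],[0.5,[0,0,0],[0,0,0]],[0.5,[0,0,0],[0,0,0]],[0.5,[0,0,0],[0,0,0]],[0.5,[0,0,0],[0,0,0]]]'
python3 - <<'E'
from h import *
st(); plan(*tw(461.2,366.3,5,-180)); crop("side","s18",140,180,180,140,4.4)
E
```

```text
time_s: 28.25
ee_pos: [430.5, 275.7, 103.8]
ee_rot: [-90.0, -0.1, -162.0]
force: [1.4, -0.1, -0.4]
gripper_width: 45.4
time_s: 29.08
ee_pos: [460.2, 365.6, 102.0]
ee_rot: [-90.0, 0.0, 180.0]
force: [0.1, -0.5, -0.3]
gripper_width: 45.7
t 29.08 jig [-183.8  318.5  102. ] rot [  0.   -0.  -79.4] F [ 0.1 -0.5 -0.3] w 45.7
D_tool [-1.  97.  -0.7] w_deg [-0.   -0.03 -0.01] | per row x10: shift [-0.1   9.7  -0.07] turn [-0. -0. -0.]
```

View pics/s18.png

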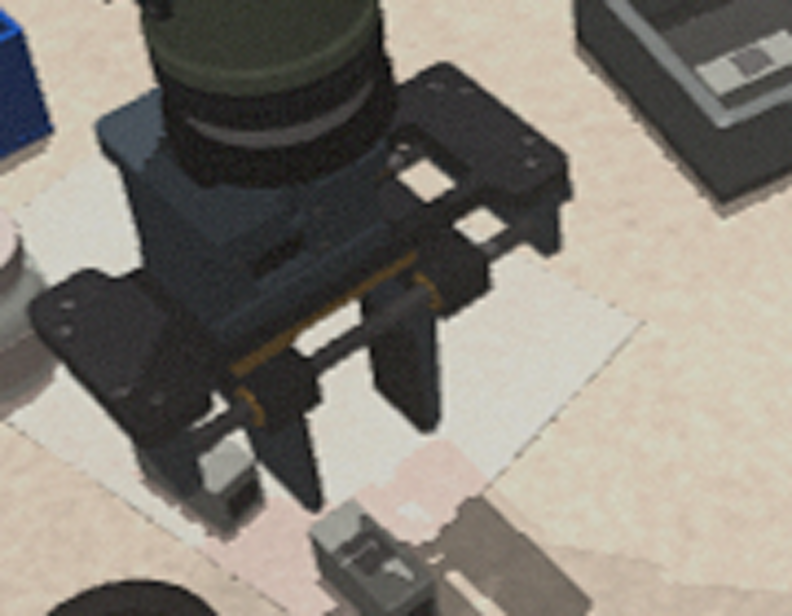

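```bash
python3 -m handwheel '[[0.5,[-1,22,-0.7],[0,0,0]],[0.5,[0,22,0],[0,0,0]],[0.5,[0,22,0],[0,0,0]],[0.5,[0,18,0],[0,0,0]],[0.5,[0,12,0],[0,0,0]],[0.5,[0,0,0],[0,0,0]],[0.1,[0,0,0],[0,0,0]],[0.1,[0,0,0],[0,0,0]],[0.1,[0,0,0],[0,0,0]],[0.1,[0,0,0],[0,0,0]]]' 30
python3 -m handwheel '[[0.1,[0,0,0],[0,0,0]],[0.1,[0,0,0],[0,0,0]],[0.1,[0,0,0],[0,0,0]],[0.1,[0,-10,0],[0,0,0]],[0.1,[0,-20,0],[0,0,0]],[0.1,[0,-30,0],[0,0,0]],[0.1,[0,-30,0],[0,0,0]],[0.1,[0,-25,0],[0,0,0]],[0.1,[0,0,0],[0,0,0]],[0.1,[0,0,0],[0,0,0]]]'
python3 - <<'E'
from h import *
st(); plan(*tgt((18,-31,120)),n=14)
E
```

```text
time_s: 29.97
ee_pos: [461.9, 367.4, 6.9]
ee_rot: [-90.1, 0.1, -180.0]
force: [0.7, -0.0, 3.2]
gripper_width: 23.8
time_s: 30.8
ee_pos: [461.7, 367.5, 122.3]
ee_rot: [-90.1, 0.1, -180.0]
force: [-0.6, -0.3, -0.4]
gripper_width: 23.7
t 30.8 jig [-182.7  320.6  122.3] rot [  0.2  -0.  -79.3] F [-0.6 -0.3 -0.4] w 23.7
D_tool [-132.1    1.9  382.7] w_deg [-1.000e-02 -7.932e+01 -2.000e-01] | per row x14: shift [ 9.58  0.13 29.85] turn [-0.   -5.67 -0.01]
```

```bash
python3 -m handwheel '[[0.1,[9.6,0.1,29.9],[0,-5.67,0]],[0.1,[9.6,0.1,29.9],[0,-5.67,0]],[0.1,[9.6,0.1,29.9],[0,-5.67,0]],[0.1,[9.6,0.1,29.9],[0,-5.67,0]],[0.1,[9.6,0.1,29.9],[0,-5.67,0]],[0.1,[9.6,0.1,29.9],[0,-5.67,0]],[0.1,[9.6,0.1,29.9],[0,-5.67,0]],[0.1,[9.6,0.1,29.9],[0,-5.67,0]],[0.1,[9.6,0.1,29.9],[0,-5.67,0]],[0.1,[9.6,0.1,29.9],[0,-5.67,0]]]'
python3 -m handwheel '[[0.1,[9.6,0.1,29.9],[0,-5.67,0]],[0.1,[9.6,0.1,29.9],[0,-5.67,0]],[0.1,[9.6,0.1,29.9],[0,-5.67,0]],[0.1,[9.6,0.1,29.9],[0,-5.67,0]],[0.1,[0,0,0],[0,0,0]],[0.1,[0,15,0],[0,0,0]],[0.1,[0,20,0],[0,0,0]],[0.1,[0,0,0],[0,0,0]],[0.1,[0,0,0],[0,0,0]],[0.1,[0,0,0],[0,0,0]]]'
python3 - <<'E'
from h import *
st(); plan(*tgt((18,-31,15.5)),n=10)
crop("side","s19",230,100,180,130,4.4)
E
```

```text
time_s: 31.63
ee_pos: [500.0, 66.4, 118.0]
ee_rot: [-90.2, -0.2, -123.0]
force: [1.1, 0.3, -1.7]
gripper_width: 23.9
time_s: 32.47
ee_pos: [593.4, -16.0, 84.2]
ee_rot: [-90.1, -0.0, -100.6]
force: [-0.3, 0.0, -1.1]
gripper_width: 23.6
t 32.47 jig [ 17.7 -31.9  84.2] rot [-0.   0.1  0.1] F [-0.3  0.  -1.1] w 23.6
D_tool [-0.9 68.7  0.4] w_deg [0.05 0.06 0.01] | per row x10: shift [-0.09  6.87  0.04] turn [0.01 0.01 0.  ]
```

View pics/s19.png

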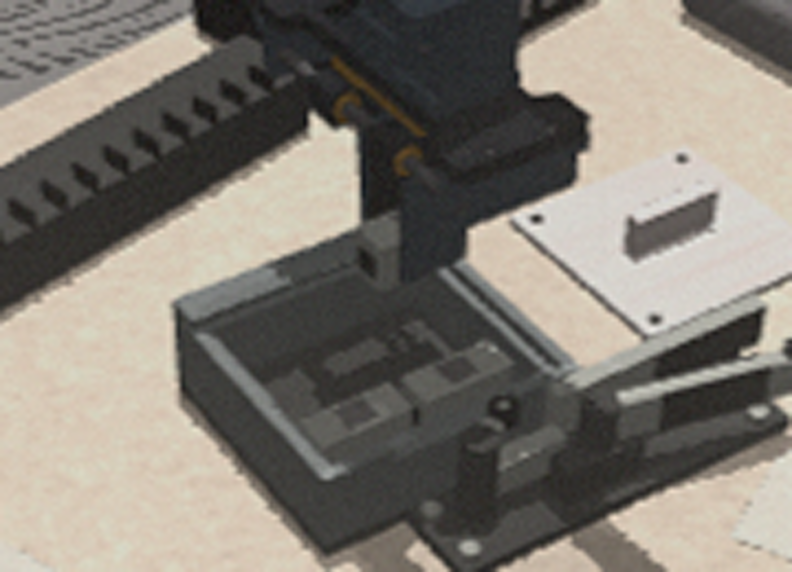

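```bash
python3 -m handwheel '[[0.1,[0,16,0],[0,0,0]],[0.1,[0,16,0],[0,0,0]],[0.1,[0,16,0],[0,0,0]],[0.1,[0,12,0],[0,0,0]],[0.1,[0,5,0],[0,0,0]],[0.1,[0,2,0],[0,0,0]],[0.1,[0,1,0],[0,0,0]],[0.1,[0,0,0],[0,0,0]],[0.1,[0,0,0],[0,0,0]],[0.1,[0,0,0],[0,0,0]]]'
python3 - <<'E'
from h import *
st()
E
python3 -m handwheel '[[0.1,[0,1,0],[0,0,0]],[0.34,[0,0,0],[0,0,0]],[0.34,[0,0,0],[0,0,0]],[0.34,[0,0,0],[0,0,0]],[0.34,[0,-10,0],[0,0,0]],[0.34,[0,-20,0],[0,0,0]],[0.34,[0,-30,0],[0,0,0]],[0.34,[0,-25,0],[0,0,0]],[0.34,[0,-15,0],[0,0,0]],[0.34,[0,0,0],[0,0,0]]]'
python3 lk.py ts20
python3 - <<'E'
from h import *
crop("side","s20",230,100,180,130,4.4)
plan(*tw(558.3,388.2,100,-170.6),n=12)
E
```

```text
time_s: 33.35
ee_pos: [594.2, -16.3, 17.2]
ee_rot: [-89.9, 0.0, -100.6]
force: [-0.3, -0.8, -0.7]
gripper_width: 23.8
t 33.35 jig [ 18.6 -32.   17.2] rot [ 0.  -0.1  0.1] F [-0.3 -0.8 -0.7] w 23.8
time_s: 34.18
ee_pos: [596.4, -16.4, 120.2]
ee_rot: [-89.5, 0.1, -100.6]
force: [0.7, -0.1, -0.1]
gripper_width: 30.7
t 34.18 jig [ 20.7 -31.7 120.2] rot [ 0.1 -0.5  0.1] F [ 0.7 -0.1 -0.1] w 30.7
[600.4 -24.7] yaw 88.9 cost 0.179 ['side'] p 0.89
[564.6  51.6] yaw 78.1 cost 0.61 ['side', 'top'] p 0.69
[558.6 389.4] yaw 9.9 cost 0.213 ['side', 'top'] p 0.6
[556.9 -18.8] yaw 84.5 cost 0.265 ['side'] p 0.53
[ 463.3 -107.4] yaw 65.9 cost 0.648 ['side'] p 0.28
D_tool [-391.1   14.1 -108.5] w_deg [ 0.11 69.99  0.11] | per row x12: shift [-24.29   1.19 -26.58] turn [0.01 5.83 0.01]
```

View pics/ts20.png

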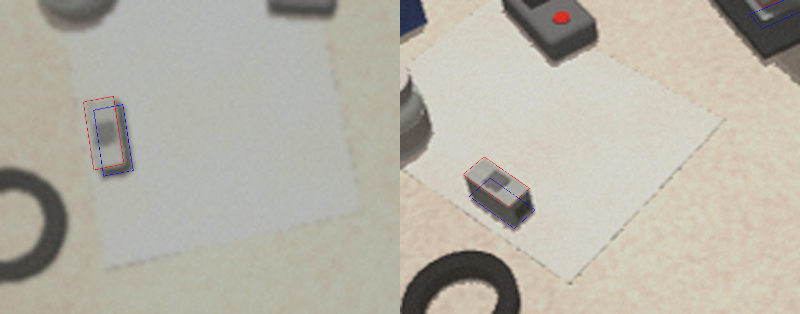

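View pics/s20.png

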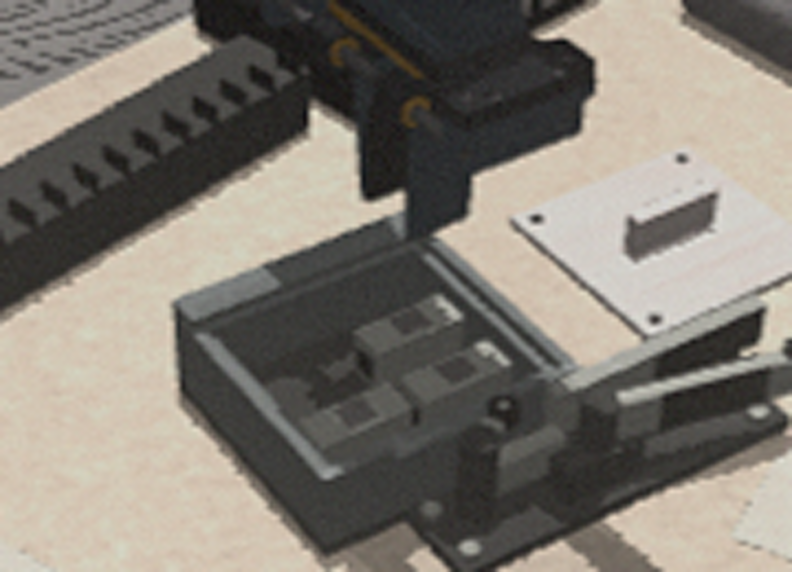

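Three couplers are seated in the box. The last one is at world (558.5, 389), yaw 9.7.

```bash
python3 -m handwheel '[[0.5,[-24.3,1.2,-26.6],[0,5.82,0]],[0.5,[-24.3,1.2,-26.6],[0,5.82,0]],[0.5,[-24.3,1.2,-26.6],[0,5.82,0]],[0.5,[-24.3,1.2,-26.6],[0,5.82,0]],[0.5,[-24.3,1.2,-26.6],[0,5.82,0]],[0.5,[-24.3,1.2,-26.6],[0,5.82,0]],[0.5,[-24.3,1.2,-26.6],[0,5.82,0]],[0.5,[-24.3,1.2,-26.6],[0,5.82,0]],[0.5,[-24.3,1.2,-26.6],[0,5.82,0]],[0.5,[-24.3,1.2,-26.6],[0,5.82,0]]]'
python3 -m handwheel '[[0.5,[-24.3,1.2,-26.6],[0,5.82,0]],[0.5,[-24.3,1.2,-26.6],[0,5.82,0]],[0.5,[0,0,0],[0,0,0]],[0.5,[0,0,0],[0,0,0]],[0.5,[0,0,0],[0,0,0]],[0.5,[0,0,0],[0,0,0]],[0.5,[0,0,0],[0,0,0]],[0.5,[0,0,0],[0,0,0]],[0.5,[0,0,0],[0,0,0]],[0.5,[0,0,0],[0,0,0]]]'
python3 - <<'E'
from h import *
st(); plan(*tw(558.6,388.8,5,-170.4)); crop("side","s21",140,180,180,140,4.4)
E
```

```text
time_s: 35.37
ee_pos: [527.9, 324.5, 102.4]
ee_rot: [-90.0, -0.1, -159.0]
force: [0.9, -0.1, 0.6]
gripper_width: 45.4
time_s: 36.2
ee_pos: [558.6, 388.0, 101.3]
ee_rot: [-90.0, 0.0, -170.5]
force: [-0.9, -1.3, 0.3]
gripper_width: 45.6
t 36.2 jig [-91.4 358.7 101.3] rot [  0.   -0.  -69.8] F [-0.9 -1.3  0.3] w 45.6
D_tool [-0.1 96.3 -0.8] w_deg [ 0.   -0.08 -0.02] | per row x10: shift [-0.02  9.63 -0.08] turn [ 0.   -0.01 -0.  ]
```

View pics/s21.png

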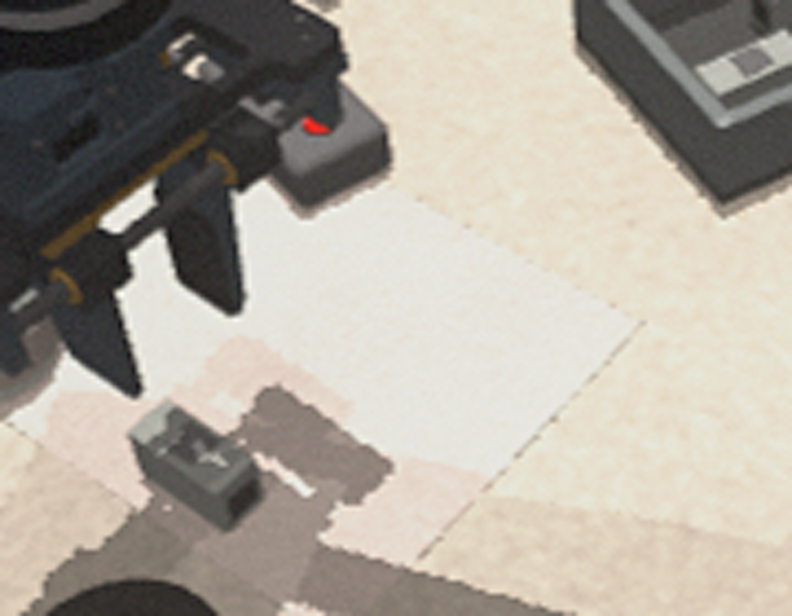

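```bash
python3 -m handwheel '[[0.5,[0,22,-0.8],[0,0,0]],[0.5,[0,22,0],[0,0,0]],[0.5,[0,22,0],[0,0,0]],[0.5,[0,18,0],[0,0,0]],[0.5,[0,11,0],[0,0,0]],[0.5,[0,0,0],[0,0,0]],[0.1,[0,0,0],[0,0,0]],[0.1,[0,0,0],[0,0,0]],[0.1,[0,0,0],[0,0,0]],[0.1,[0,0,0],[0,0,0]]]' 30
python3 -m handwheel '[[0.1,[0,0,0],[0,0,0]],[0.1,[0,0,0],[0,0,0]],[0.1,[0,0,0],[0,0,0]],[0.1,[0,-10,0],[0,0,0]],[0.1,[0,-20,0],[0,0,0]],[0.1,[0,-30,0],[0,0,0]],[0.1,[0,-30,0],[0,0,0]],[0.1,[0,-25,0],[0,0,0]],[0.1,[0,0,0],[0,0,0]],[0.1,[0,0,0],[0,0,0]]]'
python3 - <<'E'
from h import *
st(); plan(*tgt((18,31,120)),n=14)
E
```

```text
time_s: 37.08
ee_pos: [559.2, 389.7, 7.4]
ee_rot: [-90.1, 0.1, -170.4]
force: [1.3, -0.2, 3.9]
gripper_width: 23.6
time_s: 37.92
ee_pos: [558.9, 389.6, 122.7]
ee_rot: [-90.1, 0.2, -170.5]
force: [-0.7, -0.7, -1.6]
gripper_width: 23.6
t 37.92 jig [-91.3 360.4 122.7] rot [  0.2  -0.  -69.8] F [-0.7 -0.7 -1.6] w 23.6
D_tool [ 11.2   2.2 346.9] w_deg [-3.000e-02 -6.978e+01 -1.900e-01] | per row x14: shift [14.85  0.16 21.81] turn [-0.   -4.98 -0.01]
```

```bash
python3 -m handwheel '[[0.1,[14.9,0.2,21.8],[0,-4.98,0]],[0.1,[14.9,0.2,21.8],[0,-4.98,0]],[0.1,[14.9,0.2,21.8],[0,-4.98,0]],[0.1,[14.9,0.2,21.8],[0,-4.98,0]],[0.1,[14.9,0.2,21.8],[0,-4.98,0]],[0.1,[14.9,0.2,21.8],[0,-4.98,0]],[0.1,[14.9,0.2,21.8],[0,-4.98,0]],[0.1,[14.9,0.2,21.8],[0,-4.98,0]],[0.1,[14.9,0.2,21.8],[0,-4.98,0]],[0.1,[14.9,0.2,21.8],[0,-4.98,0]]]'
python3 -m handwheel '[[0.1,[14.9,0.2,21.8],[0,-4.98,0]],[0.1,[14.9,0.2,21.8],[0,-4.98,0]],[0.1,[14.9,0.2,21.8],[0,-4.98,0]],[0.1,[14.9,0.2,21.8],[0,-4.98,0]],[0.1,[0,0,0],[0,0,0]],[0.1,[0,15,0],[0,0,0]],[0.1,[0,20,0],[0,0,0]],[0.1,[0,0,0],[0,0,0]],[0.1,[0,0,0],[0,0,0]],[0.1,[0,0,0],[0,0,0]]]'
python3 - <<'E'
from h import *
st(); plan(*tgt((18,31,15.5)),n=10)
crop("side","s22",230,100,180,130,4.4)
E
```

```text
time_s: 38.75
ee_pos: [545.7, 131.9, 116.9]
ee_rot: [-90.2, -0.2, -120.4]
force: [0.3, -0.8, -0.0]
gripper_width: 24.1
time_s: 39.58
ee_pos: [603.8, 45.2, 83.0]
ee_rot: [-90.0, -0.0, -100.7]
force: [0.3, -0.4, -0.4]
gripper_width: 23.7
t 39.58 jig [16.6 30.2 83. ] rot [-0.   0.  -0.1] F [ 0.3 -0.4 -0.4] w 23.7
D_tool [-0.8 67.5  1.4] w_deg [ 0.05 -0.06  0.01] | per row x10: shift [-0.08  6.75  0.14] turn [ 0.   -0.01  0.  ]
```

View pics/s22.png

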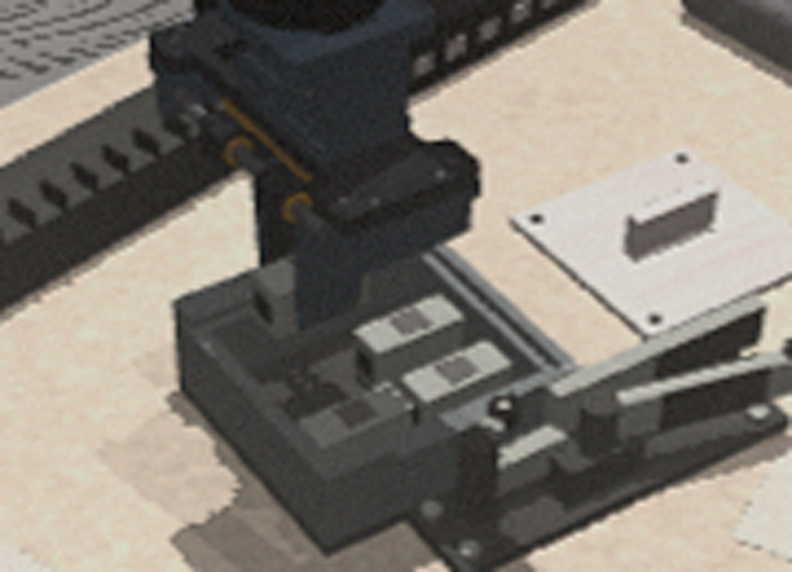

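```bash
python3 -m handwheel '[[0.1,[-1.5,8,1.4],[0,0,0]],[0.1,[0,16,0],[0,0,0]],[0.1,[0,16,0],[0,0,0]],[0.1,[0,16,0],[0,0,0]],[0.1,[0,7,0],[0,0,0]],[0.1,[0,2,0],[0,0,0]],[0.1,[0,1,0],[0,0,0]],[0.1,[0,0,0],[0,0,0]],[0.1,[0,0,0],[0,0,0]],[0.1,[0,0,0],[0,0,0]]]'
python3 - <<'E'
from h import *
st()
E
python3 -m handwheel '[[0.1,[0,1,0],[0,0,0]],[0.34,[0,0,0],[0,0,0]],[0.34,[0,0,0],[0,0,0]],[0.34,[0,0,0],[0,0,0]],[0.34,[0,-10,0],[0,0,0]],[0.34,[0,-20,0],[0,0,0]],[0.34,[0,-30,0],[0,0,0]],[0.34,[0,-25,0],[0,0,0]],[0.34,[0,-15,0],[0,0,0]],[0.34,[0,0,0],[0,0,0]]]'
python3 - <<'E'
from h import *
crop("side","s23",230,100,180,130,4.4)
plan(*tgt((33,-228.6,110)),n=10)
E
```

```text
time_s: 40.47
ee_pos: [606.5, 46.1, 18.1]
ee_rot: [-89.9, 0.0, -100.7]
force: [0.1, -0.4, -1.1]
gripper_width: 23.5
t 40.47 jig [19.1 31.6 18.1] rot [ 0.  -0.1 -0.1] F [ 0.1 -0.4 -1.1] w 23.5
time_s: 41.3
ee_pos: [608.5, 46.3, 121.0]
ee_rot: [-89.5, 0.1, -100.7]
force: [1.0, 1.0, 1.4]
gripper_width: 30.9
D_tool [260.4   8.5  13.5] w_deg [-0.28 -0.06 -0.07] | per row x10: shift [26.04  0.86  1.34] turn [-0.03 -0.01 -0.01]
```

View pics/s23.png

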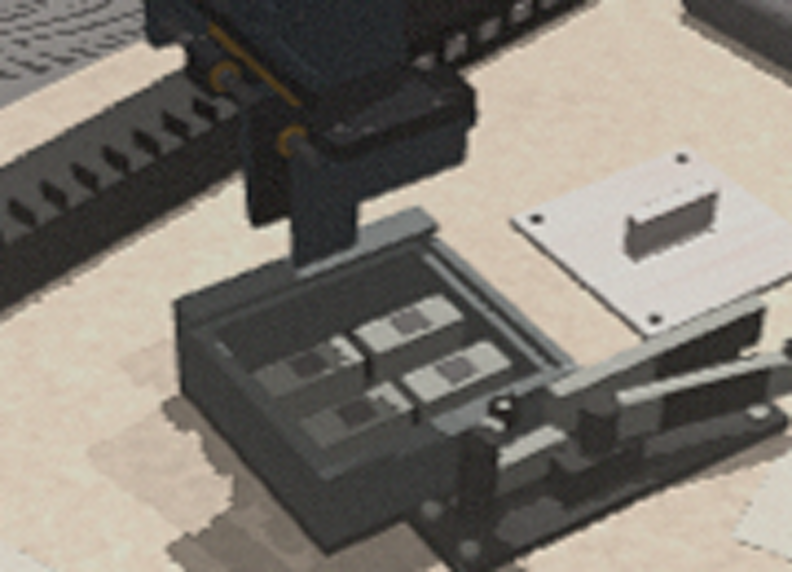

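```bash
python3 -m handwheel '[[0.5,[26,0.8,1.3],[0,0,0]],[0.5,[26,0.8,1.3],[0,0,0]],[0.5,[26,0.8,1.3],[0,0,0]],[0.5,[26,0.8,1.3],[0,0,0]],[0.5,[26,0.8,1.3],[0,0,0]],[0.5,[26,0.8,1.3],[0,0,0]],[0.5,[26,0.8,1.3],[0,0,0]],[0.5,[26,0.8,1.3],[0,0,0]],[0.5,[26,0.8,1.3],[0,0,0]],[0.5,[26,0.8,1.3],[0,0,0]]]'
python3 -m handwheel '[[0.5,[0,20,0],[0,0,0]],[0.5,[0,20,0],[0,0,0]],[0.5,[0,0,0],[0,0,0]],[0.5,[0,0,0],[0,0,0]],[0.5,[0,0,0],[0,0,0]],[0.5,[0,0,0],[0,0,0]],[0.5,[0,0,0],[0,0,0]],[0.5,[0,0,0],[0,0,0]],[0.5,[0,0,0],[0,0,0]],[0.5,[0,0,0],[0,0,0]]]'
python3 - <<'E'
from h import *
st(); plan(*tgt((33,-228.6,8.3)),n=10)
c=J2W(JIG,[(33-65,-227-67,5),(33+65,-227-67,5),(33+65,-227+67,5),(33-65,-227+67,5),(33-65,-227-67,5)])
crop("side","s24",300,80,180,130,4.4,[(c,(0,0,255))]); crop("top","t24",380,110,140,120,5,[(c,(0,0,255))])
E
```

```text
time_s: 42.18
ee_pos: [568.9, -212.7, 106.6]
ee_rot: [-90.2, 0.0, -100.7]
force: [0.3, 0.2, -1.0]
gripper_width: 45.9
time_s: 43.02
ee_pos: [570.3, -211.7, 68.6]
ee_rot: [-90.0, -0.0, -100.7]
force: [-0.2, 0.2, -0.2]
gripper_width: 45.5
t 43.02 jig [  31.3 -228.5   68.6] rot [-0. -0. -0.] F [-0.2  0.2 -0.2] w 45.5
D_tool [ 0.1 60.3  1.7] w_deg [-0.04 -0.04  0.01] | per row x10: shift [0.01 6.03 0.17] turn [-0. -0.  0.]
```

View pics/s24.png

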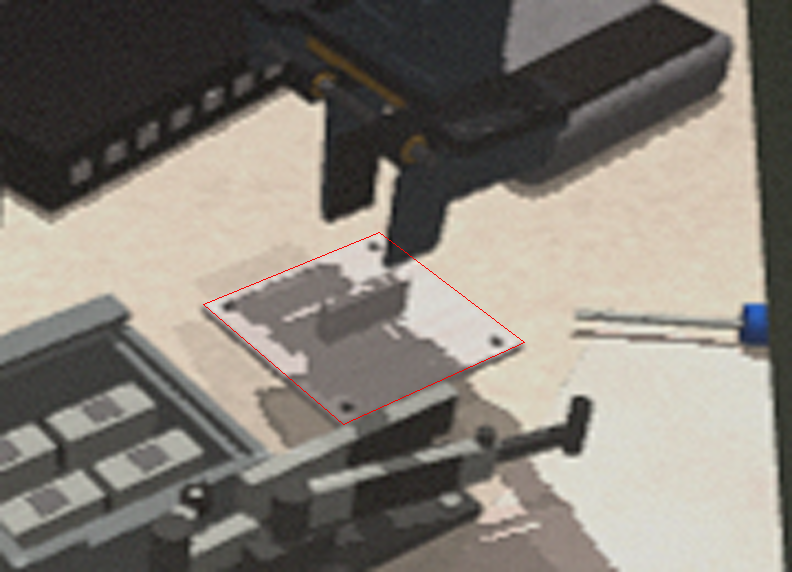

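View pics/t24.png

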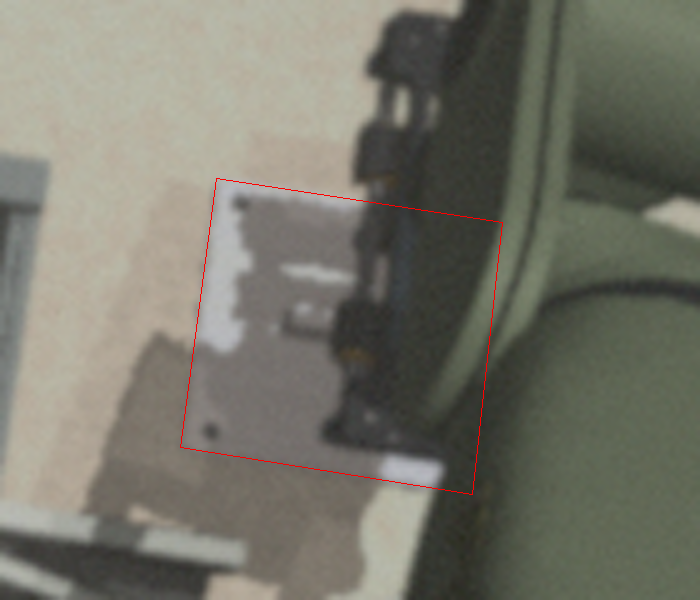

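```bash
python3 -m handwheel '[[0.5,[0,15,1.7],[0,0,0]],[0.5,[0,15,0],[0,0,0]],[0.5,[0,15,0],[0,0,0]],[0.5,[0,10,0],[0,0,0]],[0.5,[0,5,0],[0,0,0]],[0.4,[0,0,0],[0,0,0]],[0,[0,0,0],[0,0,0]],[0,[0,0,0],[0,0,0]],[0,[0,0,0],[0,0,0]],[0,[0,0,0],[0,0,0]]]' 50
python3 -m handwheel '[[0,[0,0,0],[0,0,0]],[0,[0,0,0],[0,0,0]],[0,[0,0,0],[0,0,0]],[0,[0,0,0],[0,0,0]],[0,[0,0,0],[0,0,0]],[0,[0,0,0],[0,0,0]],[0,[0,0,0],[0,0,0]],[0,[0,0,0],[0,0,0]],[0,[0,0,0],[0,0,0]],[0,[0,0,0],[0,0,0]]]'
python3 - <<'E'
from h import *
st()
E
```

```text
time_s: 43.95
ee_pos: [572.3, -212.3, 8.9]
ee_rot: [-89.9, -0.0, -100.7]
force: [-0.3, -0.2, -0.6]
gripper_width: 15.5
time_s: 44.78
ee_pos: [572.2, -212.3, 8.8]
ee_rot: [-89.9, -0.0, -100.7]
force: [-0.5, -0.4, 6.2]
gripper_width: 11.9
t 44.78 jig [  33.2 -228.7    8.8] rot [-0.  -0.1 -0.1] F [-0.5 -0.4  6.2] w 11.9
```

```bash
python3 -m handwheel '[[0,[0,-5,0],[0,0,0]],[0,[0,-10,0],[0,0,0]],[0,[0,-20,0],[0,0,0]],[0,[0,-25,0],[0,0,0]],[0,[0,-25,0],[0,0,0]],[0,[0,-25,0],[0,0,0]],[0,[0,-20,0],[0,0,0]],[0,[0,-11,0],[0,0,0]],[0,[0,0,0],[0,0,0]],[0,[0,0,0],[0,0,0]]]'
python3 - <<'E'
from h import *
st(); plan(*tgt((-13.5,-1.6,140),15),n=10)
E
```

```text
time_s: 45.62
ee_pos: [571.4, -212.0, 148.8]
ee_rot: [-90.0, 0.0, -100.7]
force: [-0.2, -0.7, -3.1]
gripper_width: 11.6
t 45.62 jig [  32.4 -228.5  148.8] rot [ 0.   0.  -0.1] F [-0.2 -0.7 -3.1] w 11.6
D_tool [-226.9    8.8  -46.2] w_deg [-1.497e+01 -6.000e-02 -1.000e-02] | per row x10: shift [-22.69   1.42  -4.48] turn [-1.5  -0.01 -0.  ]
```

```bash
python3 -m handwheel '[[0,[-12,1.4,-4.5],[-1.5,0,0]],[0,[-25,1.4,-4.5],[-1.5,0,0]],[0,[-25,1.4,-4.5],[-1.5,0,0]],[0,[-25,1.4,-4.5],[-1.5,0,0]],[0,[-25,1.4,-4.5],[-1.5,0,0]],[0,[-25,1.4,-4.5],[-1.5,0,0]],[0,[-25,1.4,-4.5],[-1.5,0,0]],[0,[-25,1.4,-4.5],[-1.5,0,0]],[0,[-25,1.4,-4.5],[-1.5,0,0]],[0,[-15,1.4,-4.5],[-1.5,0,0]]]'
python3 -m handwheel '[[0,[0,0,0],[0,0,0]],[0,[0,0,0],[0,0,0]],[0,[0,0,0],[0,0,0]],[0,[0,0,0],[0,0,0]],[0,[0,0,0],[0,0,0]],[0,[0,0,0],[0,0,0]],[0,[0,0,0],[0,0,0]],[0,[0,0,0],[0,0,0]],[0,[0,0,0],[0,0,0]],[0,[0,0,0],[0,0,0]]]'
cat >> h.py <<'E'
def covdraw(xe,ze,th,y=0):
    a=np.radians(th); f=lambda x,z:(xe+x*np.cos(a)+z*np.sin(a),ze-x*np.sin(a)+z*np.cos(a))
    L=[]
    for z in (0,5):
        L.append((J2W(JIG,[(f(x,z)[0],y+yy,f(x,z)[1]) for x,yy in((-130,-67),(0,-67),(0,67),(-130,67),(-130,-67))]),(0,0,255) if z else (255,0,0)))
    return L
E
python3 - <<'E'
from h import *
s=st(); g=W2J(s["ee_pos"])[0]
plan(*tgt((-13.5,-1.6,85.3),15),n=10)
d=covdraw(g[0]+60.5,g[2]-25.3,15)
crop("side","s25",230,80,180,130,4.4,d); crop("top","t25",280,100,140,120,5,d)
E
```

```text
time_s: 46.45
ee_pos: [567.7, 23.0, 138.6]
ee_rot: [-105.3, 0.0, -100.6]
force: [0.6, 0.0, -3.5]
gripper_width: 11.1
time_s: 47.28
ee_pos: [568.7, 19.4, 140.6]
ee_rot: [-105.0, -0.0, -100.7]
force: [0.0, -0.4, -3.2]
gripper_width: 11.5
t 47.28 jig [-13.2  -1.6 140.6] rot [ 0.  15.  -0.1] F [ 0.  -0.4 -3.2] w 11.5
D_tool [-0.1 53.5 14. ] w_deg [-0.01 -0.07 -0.01] | per row x10: shift [-0.    5.35  1.4 ] turn [-0.   -0.01 -0.  ]
```

View pics/s25.png

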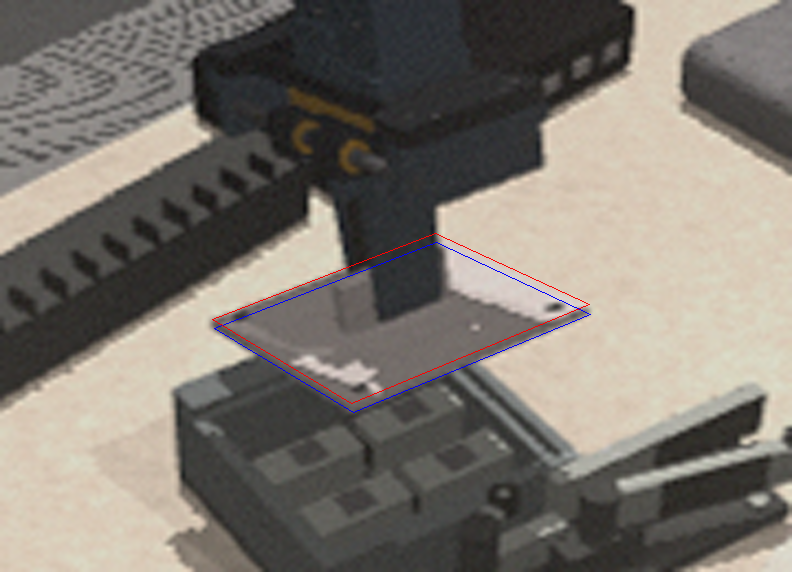

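View pics/t25.png

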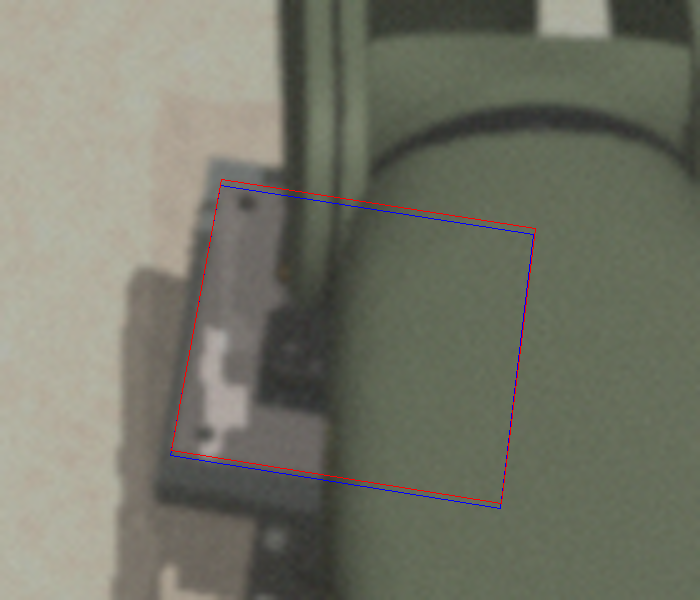

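```bash
python3 -m handwheel '[[0,[0,7,1.9],[0,0,0]],[0,[0,12,3.2],[0,0,0]],[0,[0,12,3.2],[0,0,0]],[0,[0,12,3.2],[0,0,0]],[0,[0,9,2.4],[0,0,0]],[0,[0,6,1.6],[0,0,0]],[0,[0,4,1.1],[0,0,0]],[0,[0,0,0],[0,0,0]],[0,[0,0,0],[0,0,0]],[0,[0,0,0],[0,0,0]]]'
python3 - <<'E'
from h import *
s=st(); g=W2J(s["ee_pos"])[0]; print("edge",g[0]+60.5,g[2]-25.3)
plan(*tgt((-13.5,-1.6,47+25.3),15),n=10)
d=covdraw(g[0]+60.5,g[2]-25.3,15)
crop("side","s26",230,100,180,130,4.4,d)
E
```

```text
time_s: 48.22
ee_pos: [569.2, 19.5, 76.9]
ee_rot: [-104.9, 0.0, -100.7]
force: [1.0, -0.4, -2.6]
gripper_width: 11.7
t 48.22 jig [-12.7  -1.4  76.9] rot [ 0.  14.9 -0.1] F [ 1.  -0.4 -2.6] w 11.7
edge 47.808597041889 51.61849602435707
D_tool [0.2 4.7 0.4] w_deg [-0.07 -0.05 -0.02] | per row x10: shift [0.02 0.47 0.04] turn [-0.01 -0.01 -0.  ]
```

View pics/s26.png

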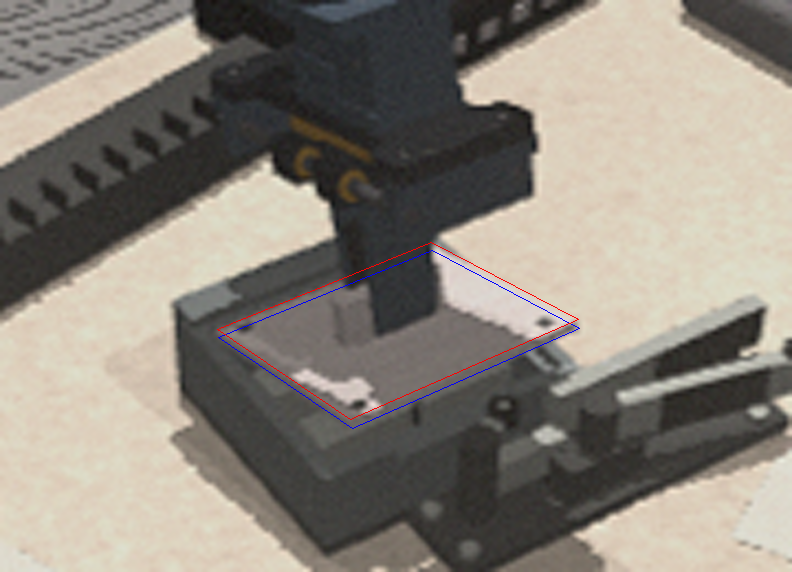

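```bash
python3 -m handwheel '[[0,[0,2.3,0.6],[0,0,0]],[0,[0,2,0.5],[0,0,0]],[0,[0,0,0],[0,0,0]],[0,[0,-0.5,1.9],[0,0,0]],[0,[0,-0.8,2.9],[0,0,0]],[0,[0,-0.8,2.9],[0,0,0]],[0,[0,-0.8,2.9],[0,0,0]],[0,[0,-0.8,2.9],[0,0,0]],[0,[0,-0.8,2.9],[0,0,0]],[0,[0,0,0],[0,0,0]]]'
python3 - <<'E'
from h import *
s=st(); g=W2J(s["ee_pos"])[0]; print("edge",g[0]+60.5,g[2]-25.3)
d=covdraw(g[0]+60.5,g[2]-25.3,15)
crop("side","s27",230,100,180,130,4.4,d)
E
```

```text
time_s: 49.1
ee_pos: [586.2, 16.2, 71.9]
ee_rot: [-105.0, 0.0, -100.7]
force: [-0.3, 0.3, -2.8]
gripper_width: 11.8
t 49.1 jig [ 4.7 -1.5 71.9] rot [ 0.  15.  -0.1] F [-0.3  0.3 -2.8] w 11.8
edge 65.15253091076113 46.61137879052717
```

View pics/s27.png

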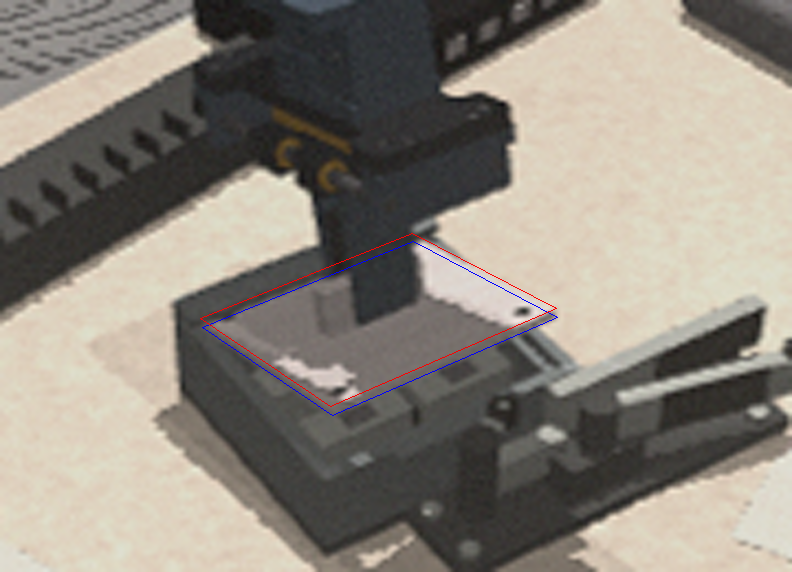

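```bash
python3 -m handwheel '[[0,[0,-0.5,2],[0,0,0]],[0,[0,1.7,-0.25],[1.5,0,0]],[0,[0,1.7,-0.25],[1.5,0,0]],[0,[0,1.7,-0.25],[1.5,0,0]],[0,[0,1.7,-0.25],[1.5,0,0]],[0,[0,1.7,-0.25],[1.5,0,0]],[0,[0,1.7,-0.25],[1.5,0,0]],[0,[0,1.7,-0.25],[1.5,0,0]],[0,[0,1.7,-0.25],[1.5,0,0]],[0,[0,0,0],[0,0,0]]]'
python3 - <<'E'
from h import *
s=st(); g=W2J(s["ee_pos"])[0]; a=np.radians(3)
xe=g[0]+65*np.cos(a)-8.8*np.sin(a); ze=g[2]-65*np.sin(a)-8.8*np.cos(a); print("edge",xe,ze)
crop("side","s28",230,100,180,130,4.4,covdraw(xe,ze,3))
E
```

```text
time_s: 49.98
ee_pos: [581.4, 17.0, 58.8]
ee_rot: [-93.1, -0.0, -100.7]
force: [-0.9, -0.1, -2.4]
gripper_width: 11.9
t 49.98 jig [-0.2 -1.7 58.8] rot [-0.   3.1 -0. ] F [-0.9 -0.1 -2.4] w 11.9
edge 64.25826342606554 46.65619233702522
```

View pics/s28.png

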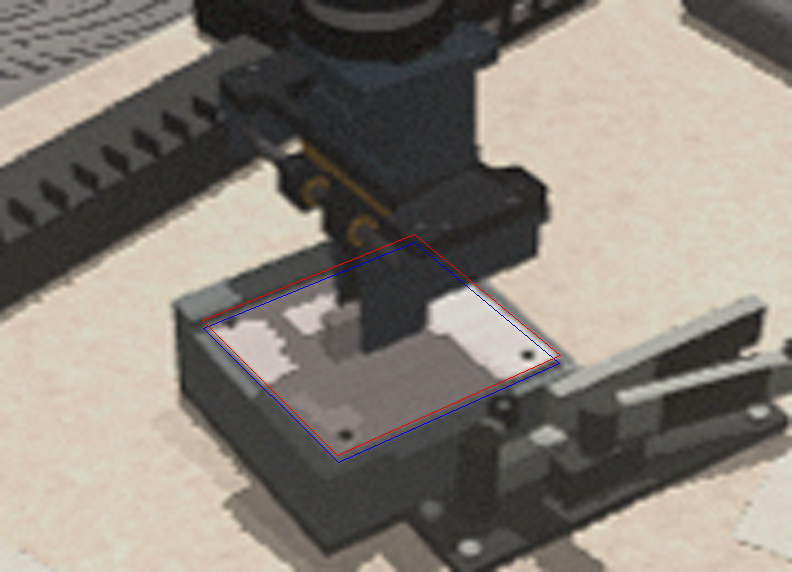

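```bash
python3 -m handwheel '[[0,[0,-0.1,1.5],[0,0,0]],[0,[0,-0.1,1.5],[0,0,0]],[0,[0,0,0],[0,0,0]],[0,[0,1.1,-0.1],[1,0,0]],[0,[0,1.1,-0.1],[1,0,0]],[0,[0,1.1,-0.1],[1,0,0]],[0,[0,0,0],[0,0,0]],[0,[0,0,0],[0,0,0]],[0,[0,0,0],[0,0,0]],[0,[0,0,0],[0,0,0]]]'
python3 - <<'E'
from h import *
s=st()
E
```

```text
time_s: 50.87
ee_pos: [585.6, 16.3, 55.5]
ee_rot: [-90.1, -0.0, -100.8]
force: [-1.8, -0.2, -3.5]
gripper_width: 11.7
t 50.87 jig [ 4.  -1.6 55.5] rot [-0.   0.1 -0.1] F [-1.8 -0.2 -3.5] w 11.7
```

```bash
python3 -m handwheel '[[0,[0,0.7,0],[0,0,0]],[0,[0,0.5,0],[0,0,0]],[0,[0,0,0.5],[0,0,0]],[0,[0,0,0],[0,0,0]],[0,[0,0,0],[0,0,0]],[0.3,[0,0,0],[0,0,0]],[0.3,[0,0,0],[0,0,0]],[0.3,[0,0,0],[0,0,0]],[0.35,[0,-10,0],[0,0,0]],[0.4,[0,-20,0],[0,0,0]]]'
python3 -m handwheel '[[0.4,[0,-30,0],[0,0,0]],[0.4,[0,-15,0],[0,0,0]],[1,[15,0,-10],[0,0,0]],[1,[20,0,-13],[0,0,0]],[1,[20,0,-13],[0,0,0]],[1,[20,0,-13],[0,0,0]],[1,[20,0,-13],[0,0,0]],[1,[20,0,-13],[0,0,0]],[1,[20,0,-13],[0,0,0]],[1,[20,0,-10],[0,0,0]]]'
python3 - <<'E'
from h import *
s=st(); crop("side","s29",240,130,180,130,4.4,wire()); crop("top","t29",290,120,180,130,4.4,wire())
plan(*tgt((-93.5,-160,100)))
E
```

```text
time_s: 51.7
ee_pos: [585.1, 16.1, 83.3]
ee_rot: [-90.2, -0.1, -100.7]
force: [0.1, 0.2, -0.8]
gripper_width: 34.8
time_s: 52.53
ee_pos: [460.4, -118.7, 130.5]
ee_rot: [-89.9, -0.0, -100.7]
force: [0.6, 0.6, -0.2]
gripper_width: 87.3
t 52.53 jig [ -93.9 -157.4  130.5] rot [-0.  -0.1 -0. ] F [ 0.6  0.6 -0.2] w 87.3
D_tool [ 1.5 30.5  0.9] w_deg [-0.05 -0.21  0.06] | per row x10: shift [0.15 3.05 0.09] turn [-0.01 -0.02  0.01]
```

View pics/s29.png

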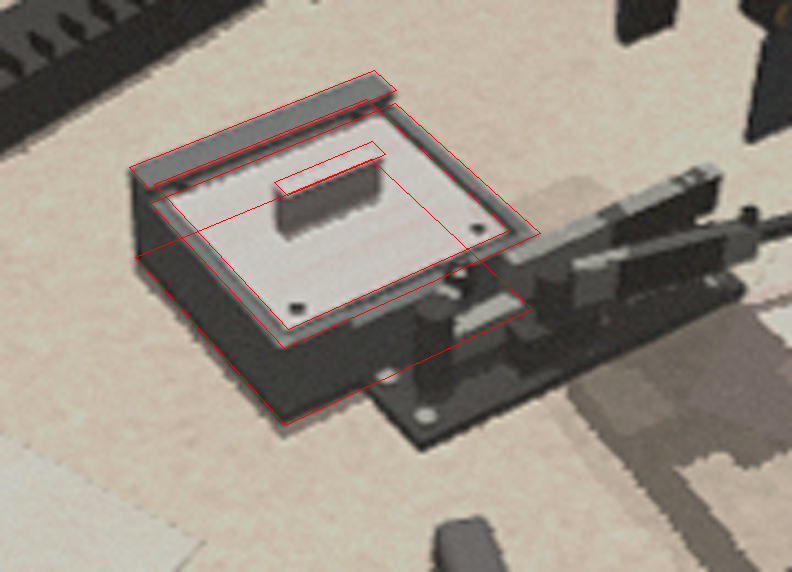

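View pics/t29.png

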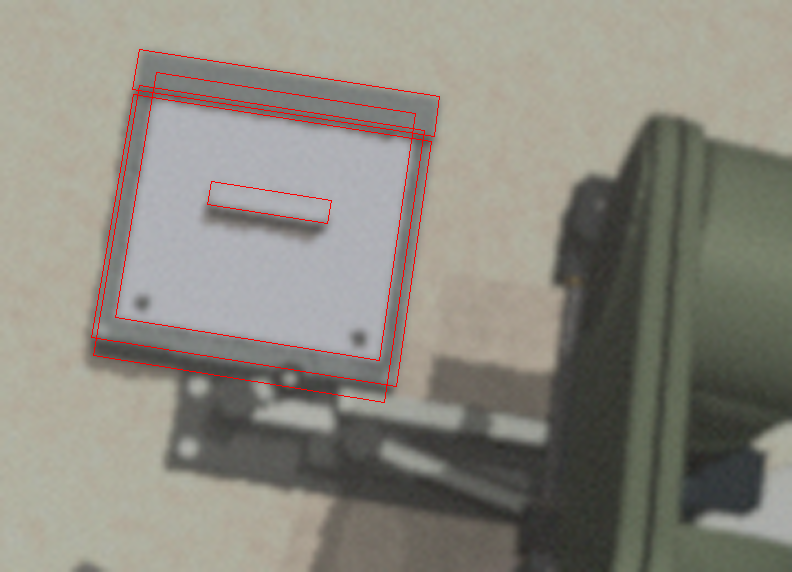

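```bash
python3 -m handwheel '[[1,[-8.5,15,0],[0,0,0]],[1,[0,16,0],[0,0,0]],[1,[0,16,0],[0,0,0]],[1,[0,16,0],[0,0,0]],[1,[0,16,0],[0,0,0]],[1,[0,10,0],[0,0,0]],[1,[0,5,0],[0,0,0]],[1,[0,0,0],[0,0,0]],[1,[0,0,0],[0,0,0]],[1,[0,0,0],[0,0,0]]]'
python3 - <<'E'
from h import *
s=st(); crop("side","s30",300,110,140,110,5.5)
E
```

```text
time_s: 53.47
ee_pos: [463.7, -109.5, 36.3]
ee_rot: [-89.9, -0.0, -100.7]
force: [-0.2, -0.2, 0.8]
gripper_width: 91.4
t 53.47 jig [ -92.5 -147.8   36.3] rot [-0.  -0.1 -0.1] F [-0.2 -0.2  0.8] w 91.4
```

View pics/s30.png

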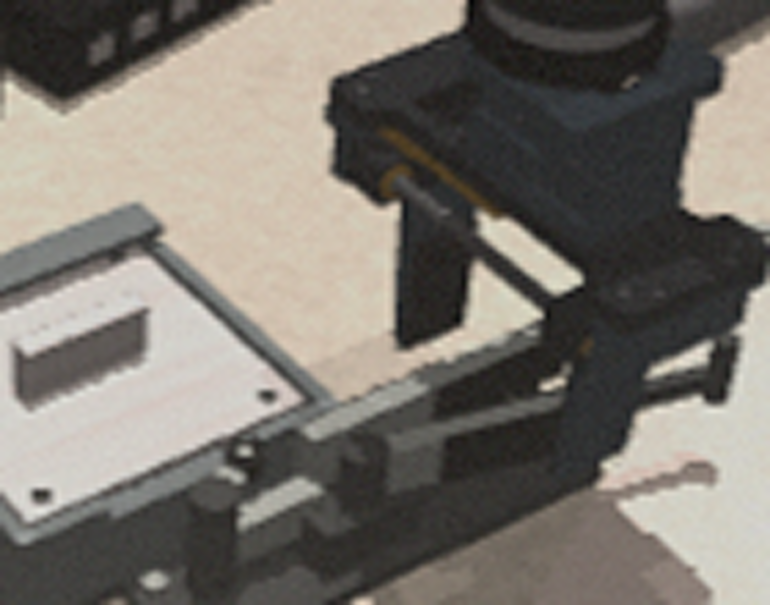

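```bash
python3 -m handwheel '[[1,[0.5,0,-1.5],[0,0,0]],[0.5,[0,0,0],[0,0,0]],[0.5,[0,0,0],[0,0,0]],[0.4,[0,0,0],[0,0,0]],[0.25,[0,0,0],[0,0,0]],[0.25,[0,0,0],[0,0,0]],[0.25,[0,0,0],[0,0,0]],[0.25,[0,0,0],[0,0,0]],[0.25,[0,0,0],[0,0,0]],[0.25,[0,0,0],[0,0,0]]]' 30
python3 -m handwheel '[[0.25,[0,0,0],[0,0,0]],[0.25,[0,0,0],[0,0,0]],[0.25,[0,0,0],[0,0,0]],[0.25,[0,0,0],[0,0,0]],[0.25,[0,0,0],[0,0,0]],[0.25,[0,0,0],[0,0,0]],[0.25,[0,0,0],[0,0,0]],[0.25,[0,0,0],[0,0,0]],[0.25,[0,0,0],[0,0,0]],[0.25,[0,0,0],[0,0,0]]]'
python3 - <<'E'
from h import *
s=st(); crop("side","s31",300,110,140,110,5.5)
E
```

```text
time_s: 54.35
ee_pos: [459.5, -110.0, 34.9]
ee_rot: [-90.2, -0.1, -100.7]
force: [1.0, -5.3, -7.0]
gripper_width: 34.2
time_s: 55.18
ee_pos: [462.2, -110.7, 35.0]
ee_rot: [-89.9, -0.1, -100.7]
force: [1.1, -4.0, -7.5]
gripper_width: 28.9
t 55.18 jig [ -93.7 -149.2   35. ] rot [-0.1 -0.1  0. ] F [ 1.1 -4.  -7.5] w 28.9
```

View pics/s31.png

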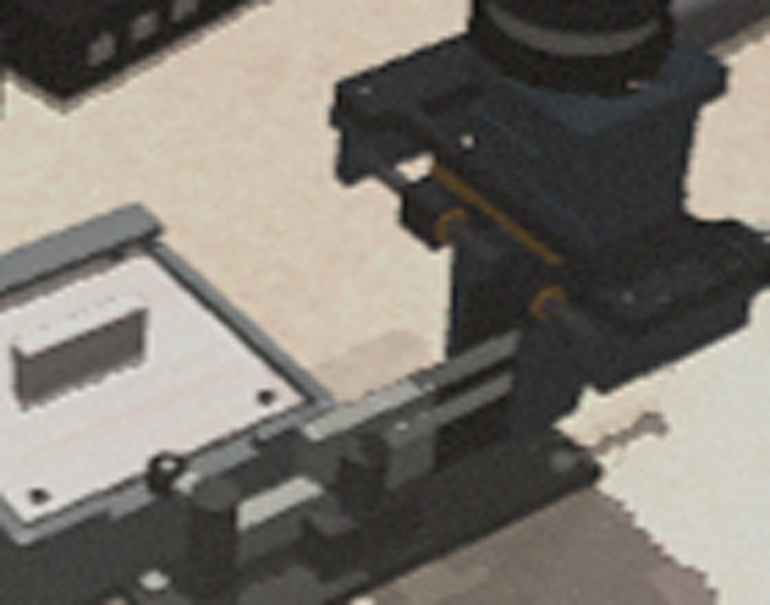

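```bash
python3 -m handwheel '[[0.4,[0,0,0],[0,0,0]],[0.5,[0,0,0],[0,0,0]],[0.7,[0,0,0],[0,0,0]],[0.7,[0,0,0],[0,0,0]],[0.7,[0,0,0],[0,0,0]],[0.7,[0,-10,0],[0,0,0]],[0.7,[0,-20,0],[0,0,0]],[0.7,[0,-25,0],[0,0,0]],[0.6,[0,-30,0],[0,0,0]],[0.5,[0,0,0],[0,0,0]]]'
python3 - <<'E'
from h import *
s=st(); crop("side","s32",300,110,140,110,5.5); crop("top","t32",290,120,180,130,4.4,wire())
plan(*tgt((-104,-231,110)))
E
```

```text
time_s: 56.07
ee_pos: [464.7, -110.4, 125.6]
ee_rot: [-89.4, -0.0, -100.7]
force: [1.3, -0.3, 0.8]
gripper_width: 53.2
t 56.07 jig [ -91.3 -148.5  125.6] rot [-0.  -0.6 -0.1] F [ 1.3 -0.3  0.8] w 53.2
D_tool [82.6 11.6 -9.7] w_deg [-0.18 -0.06  0.01] | per row x10: shift [ 8.26  1.16 -0.97] turn [-0.02 -0.01  0.  ]
```

View pics/s32.png

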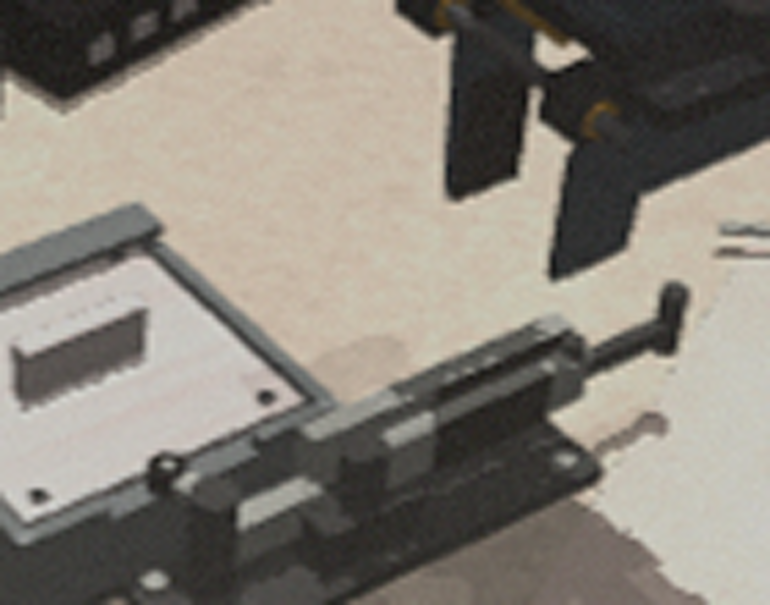

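View pics/t32.png

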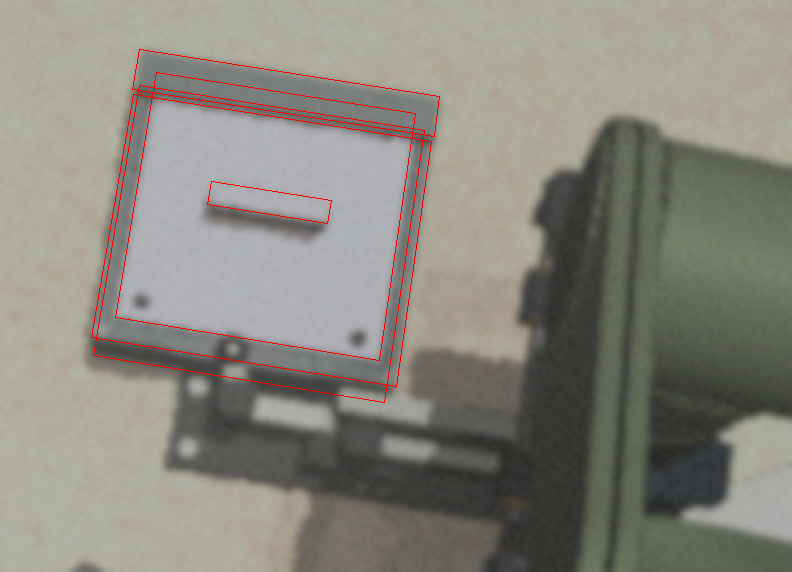

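The pliers are locked, hold on their own with nothing touching them, and the cover is home. Next I'll pull the release lever.

```bash
python3 -m handwheel '[[0.45,[14,0,-2],[0,0,0]],[0.45,[14,0,-2],[0,0,0]],[0.45,[14,0,-2],[0,0,0]],[0.45,[14,0,-2],[0,0,0]],[0.45,[14,0,-2],[0,0,0]],[0.45,[13,0,0],[0,0,0]],[0.45,[0,5,0],[0,0,0]],[0.45,[0,5,0],[0,0,0]],[0.45,[0,0,0],[0,0,0]],[0.45,[0,0,0],[0,0,0]]]'
python3 - <<'E'
from h import *
s=st(); plan(*tgt((-104,-231,36)))
E
```

```text
time_s: 57.0
ee_pos: [435.2, -188.4, 109.5]
ee_rot: [-90.1, 0.0, -100.7]
force: [0.3, -0.4, -0.2]
gripper_width: 41.4
t 57.0 jig [-105.8 -230.6  109.5] rot [ 0.   0.1 -0. ] F [ 0.3 -0.4 -0.2] w 41.4
D_tool [ 0.5 73.5  1.9] w_deg [ 0.13 -0.02 -0.05] | per row x10: shift [0.05 7.35 0.19] turn [ 0.01 -0.   -0.  ]
```

```bash
python3 -m handwheel '[[0.45,[0.5,14,1.9],[0,0,0]],[0.45,[0,14,0],[0,0,0]],[0.45,[0,14,0],[0,0,0]],[0.45,[0,14,0],[0,0,0]],[0.45,[0,11,0],[0,0,0]],[0.45,[0,6,0],[0,0,0]],[0.3,[0,0,0],[0,0,0]],[0.3,[0,0,0],[0,0,0]],[0.3,[0,0,0],[0,0,0]],[0.3,[0,0,0],[0,0,0]]]'
python3 -m handwheel '[[0.3,[0,0,-4],[0,0,0]],[0.3,[0,0,-4],[0,0,0]],[0.3,[0,0,-4],[0,0,0]],[0.3,[0,0,-4],[0,0,0]],[0.3,[0,0,-4],[0,0,0]],[0.3,[0,0,-4],[0,0,0]],[0.3,[0,0,-3],[0,0,0]],[0.3,[0,0,-3],[0,0,0]],[0.3,[0,0,-3],[0,0,0]],[0.3,[0,0,-3],[0,0,0]]]'
python3 -m handwheel '[[0.3,[0,0,-4],[0,0,0]],[0.3,[0,0,-4],[0,0,0]],[0.3,[0,0,-4],[0,0,0]],[0.3,[0,0,-2],[0,0,0]],[0.3,[0,0,0],[0,0,0]],[0.5,[0,0,6],[0,0,0]],[0.5,[0,0,0],[0,0,0]],[0.5,[0,0,0],[0,0,0]],[0.5,[0,-20,0],[0,0,0]],[0.5,[0,-30,0],[0,0,0]]]'
python3 -m handwheel '[[0.5,[0,-35,0],[0,0,0]],[0.5,[0,-35,0],[0,0,0]],[0.5,[20,-30,-20],[0,0,0]],[0.5,[25,-20,-25],[0,0,0]],[0.5,[25,0,-25],[0,0,0]],[0.5,[25,0,-25],[0,0,0]],[0.5,[25,0,-20],[0,0,0]],[0.5,[20,0,0],[0,0,0]],[0.5,[0,0,0],[0,0,0]],[0.5,[0,0,0],[0,0,0]]]'
python3 - <<'E'
from h import *
s=st(); crop("side","s33",255,135,180,110,4.4,wire()); crop("top","t33",290,120,180,130,4.4,wire())
E
```

```text
time_s: 57.83
ee_pos: [438.2, -190.4, 38.3]
ee_rot: [-89.9, -0.0, -100.7]
force: [-0.7, -0.1, 0.1]
gripper_width: 27.7
time_s: 58.67
ee_pos: [402.4, -183.6, 37.7]
ee_rot: [-90.0, -0.0, -100.7]
force: [1.9, 0.4, -0.1]
gripper_width: 27.2
time_s: 59.5
ee_pos: [392.0, -180.9, 85.8]
ee_rot: [-90.4, 0.1, -100.7]
force: [0.2, -0.6, 0.3]
gripper_width: 45.8
time_s: 60.33
ee_pos: [254.9, -298.3, 207.3]
ee_rot: [-90.0, 0.0, -100.9]
force: [0.1, 0.1, -0.2]
gripper_width: 45.4
t 60.33 jig [-262.7 -372.   207.3] rot [ 0.   0.  -0.2] F [ 0.1  0.1 -0.2] w 45.4
```

View pics/s33.png

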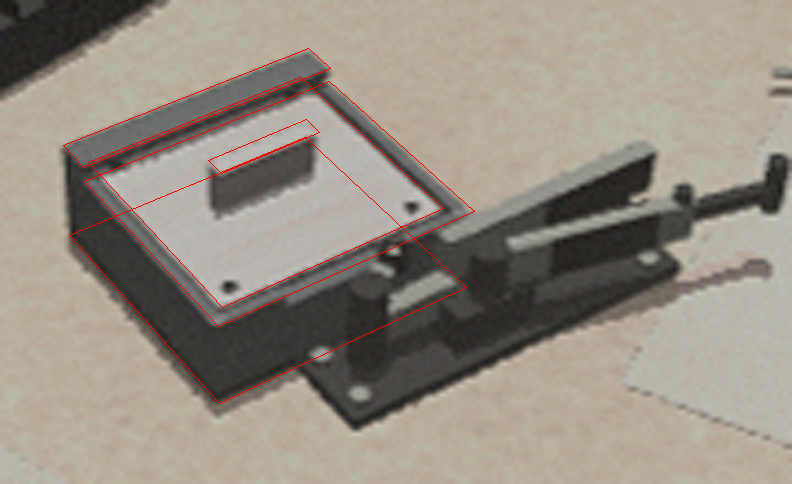

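View pics/t33.png

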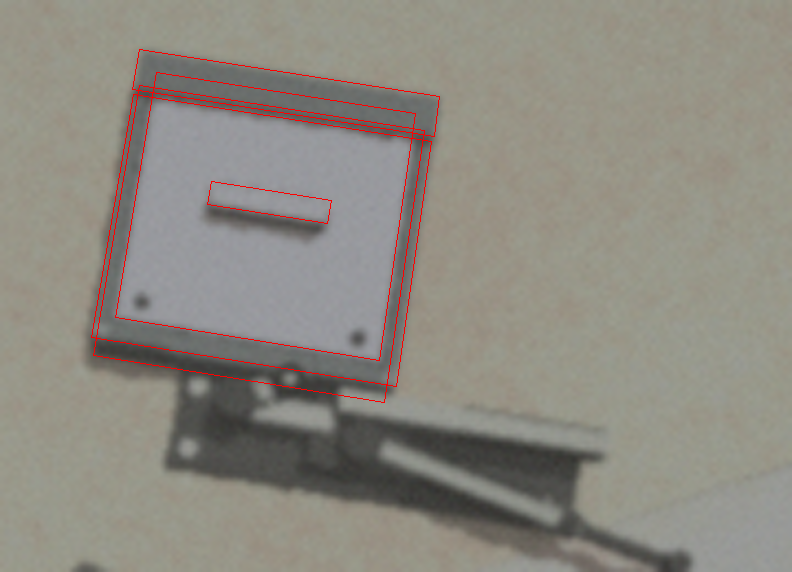

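Run:
```python
from h import *
cv2.imwrite("pics/side_end.png",env.grab_frame("side")[:,:,::-1])
```

```text
(no output)
```

View pics/side_end.png

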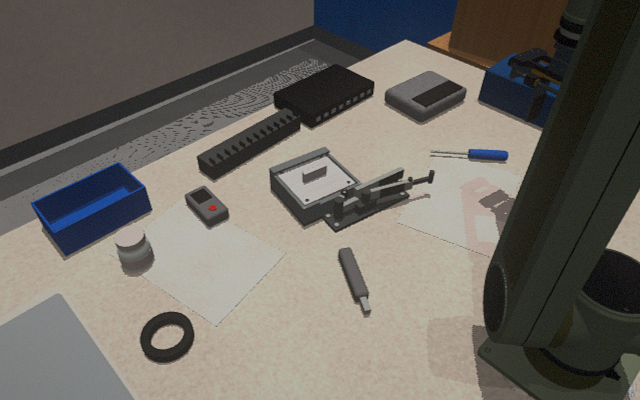

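No couplers are left on the bench, the other items sit where they were, and the robot is clear of everything.

Run:
```python
from workcell import env
print(env.job_done())
```

```text
the job is handed in; nothing more can be done
None
```

The job is done and handed in at about 60 s of the 208 s limit; no verdict was reported.

**What I did:**
- **Opening:** I pulled the release lever so the pliers sprang open. I then tilted the cover out from under the lip and laid it on the bench at -y of the box.
- **Packing:** All four couplers went into the box in a flat 2×2 layout. One was knocked a few centimetres aside partway through, so I measured it again before picking it up. I saw no sign of the grip slackening.
- **Closing:** I put the cover back under the lip at a 15° tilt and rotated it down flat. I squeezed the handles to their stop and let go. The pictures showed the pliers still locked with nothing touching them. I then pulled the lever again and they sprang open.

**Last checks:**
- **Cover:** The final pictures from both cameras show it flat, matching the drawn outline of its home position to about a pixel (roughly 1–2 mm).
- **Pliers and robot:** The handle stands open with the roller out of the notch, and the robot is clear of everything.
- **Bench:** No couplers remain on it, and the other items look unmoved.
- **Couplers in the box:** I saw all four lying low just before closing the cover, but could not see them after that.

No check failed or disagreed.

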